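# Set a cam adjuster with a stepped gauge

## Task

Turn the brass eccentric on the sloping guide jig by its bar handle until the gap between the brass and the aluminium fence lets the thin end of the steel step gauge through but not the thick end. Then slide the gauge along the fence, without forcing it, thin end first under the brass until its step meets the brass, and leave it lying there against the fence. Leave the glass and the wax tin where they stand.

Things in the scene. Friction and masses are not known exactly. Their poses are not given: they have to be found in the camera images.
- jig: Fixed guide jig, 310 mm wide, facing the robot. Origin on the bench under the fence corner; x to the back, y along the fence (left seen from the robot), z up. Its plywood bed rises to the back at 25 degrees from level. Words used below: u = up the slope = jig (cos25, 0, sin25); n = square off the bed, up and towards the robot = jig (-sin25, 0, cos25).
- fence (a point): Corner where bed (n=0) and fence (u=0) meet, at y=0 of the jig, 30 mm above its origin; u, y and n below are measured from here. The fence is an aluminium lip standing 12 mm off the bed, 10 mm thick, its upper face (u=0) square to the bed. Axes as the jig's.
- guard (a point): Middle of the steel guard bar, 16 mm thick, along y at u=125, n=170 mm, on posts at y=+-142 mm. It stands above the handle, so a gripper cannot come straight down on it: come along -n, tilted 25 degrees.
- cam (a joint): Turn of the eccentric, rad, right-handed about n (counter-clockwise seen by the robot); starts at 0.35 to 0.85, range 0 to 2.95, stays where left (friction 0.25 N m). Axis along n at u=34, y=0. Brass disc: radius 22 mm, centre 8 mm off the axis, n=3 to 23 mm. Smallest gap to the fence: 12 - 8*cos(angle) mm, found at y = -8*sin(angle) mm.
- cam_grip (a point): Grip point of the eccentric's steel bar handle, on the axis at n=50 mm. The bar is 12 mm thick, 44 mm long, and reaches from n=27 to n=63 mm; it turns with the disc. Its end with red face and red dot points the way the disc is off-centre: at angle a along -cos(a) u - sin(a) y.
- gauge_tab (a point): Centre (u=9, n=40 mm) of the upright black tab of the loose step gauge (0.13 to 0.21 kg), which lies on the bed against the fence, left (+y) of the eccentric, free to slide along y. Tab: 14 mm along y, 12 mm along u, n=20 to 50 mm, on the middle of the thick part.
- gauge_step (a point): Step of the gauge, at u=9, n=10 mm, 22.5 mm from the tab towards -y. From it the thin tongue, 10 mm high (along u), runs 45 mm to -y; the thick part, 18 mm high, runs 45 mm to +y; both 20 mm wide (n). Axes as the jig's. When the step meets the brass it stands at jig y of about -3 to +10 mm.
- tea_glass: Glass tumbler, 85 mm across, 90 mm high, to the right of the jig; origin under its centre. Not to be moved.
- wax_tin: Round open wax tin, 61 mm across, 18 mm high, to the left of the jig; origin under its centre. Not to be moved.
Mind the look-alikes: they are no part of the job. What is meant by the part that bears gauge_tab is not green or red, and is the larger of those in its own colour.

How it is judged:
On the way:
1. the gap is set: thin end fits, thick end does not (value of joint cam between 1.28 and 2.35 rad), for 0.2 s.
At the end, for the whole second after the job is handed in: The eccentric stands between 1.28 and 2.35 rad (gap 9.7 to 17.6 mm); the gauge lies in the corner of bed and fence (within 5 mm, 0.1 rad) with its tongue under the brass and its step at jig y -14 to +18 mm, that is at the brass (all of step 1 and y of gauge_step in the frame of jig between -0.014 and 0.018 m and x of gauge_step in the frame of jig between -0.0009 and 0.0091 m and z of gauge_step in the frame of jig between 0.0383 and 0.0483 m and angle between the y axis of gauge_step and the y axis of jig, either way round below 0.1 rad and angle between the z axis of gauge_step and the z axis of jig, either way round below 0.1 rad and velocity of joint cam between -0.05 and 0.05 rad/s); the robot touches nothing.
It fails at once if the gauge is forced against the brass (over 40 N) (contact force between gauge and cam above 40 N).
It fails at once if the glass is moved more than 30 mm (distance of tea_glass from where it was at the start of the episode above 0.03 m).
It fails at once if the wax tin is moved more than 30 mm (distance of wax_tin from where it was at the start of the episode above 0.03 m).
It also fails if it takes over 51 s, if anything falls off the work surface, if the arm or the gripper's body presses on something with over 40 N, if the wrist force passes 120 N, or if a joint passes its speed limit or range.

## Robot

A 6-joint arm with a two-finger parallel gripper is mounted at the origin on a cart in front of the work surface, level with it; the furniture and walls round the work are solid. World frame = base frame: x ahead of the robot, y to its left, z up, the work surface at z = 0. Lengths are in m, angles in rad, forces in N, time in s.
With the tool pointing down it reaches from about 0.225 to 0.875 m from the base axis. Payload 3.4 kg.
Tool frame: the origin (TCP) lies at the very end of the fingers, on their centre line; the grasp point (between the pads) lies manip.hold_point_z behind it (manip.hold_point_z is the distance from the TCP to the grasp point, in m); x points along the fingers, y is the direction in which the jaws open and shut, and the axes are right-handed (so a half turn about x gives the same grasp; the last joint's range is limited). The gripper opens to 85 mm and grips with 20 to 120 N. Pads are 22 mm wide; open, the fingers measure 114 mm over their backs; the gripper's body (76 mm by 85 mm) begins 54 mm behind the grasp point. The pads swing forward as they close: fully open they stand 13 mm farther back than shut.
Start: joints at [-1.44, 0.276, 1.505, -0, 1.361, -0.121], TCP at [0.143, -0.557, 0.206] pointing down, gripper open.
Joint ranges: [-2.89, 2.89], [-0.75, 2.08], [0.22, 2.7], [-1.18, 4.32], [0.11, 2.71], [-2.7, 2.7]. Speed limits (rad/s): [2.57, 2.57, 3.14, 3.14, 3.14, 3.14].

## Interface

Orientations are given as a unit quaternion [w, x, y, z].
In Python, from rig import manip gives the robot as it stands.
- The arm moves only by the tool step_arm, never from a script. Its argument "targets" is a list of rows, each a list of 2 entries, a list of its own where there are three numbers: the shift along the tool's x, y, z in mm, then the turn about the tool's x in degrees. A call has 1 to 20 rows; each row is the pose to reach, as a shift and turn from the pose commanded when the call began, along the tool's axes at that moment; what a row does not reach only later rows make up. A row lasts 1/10 s, in which the tool goes at most 50 mm and 8.59 degrees, less where a joint would pass 70% of its speed; a pose out of reach is approached as far as the arm can. A call with a gripper value outside its range is refused whole. "grip" is the closure, from 0 (fully open) to 1 (shut), set as the call begins (left out, the last holds). The fingers move at their own pace and stop on an object; "grip_force" is the grip in N (left out, the last holds). Time passes only in rows, so rows that repeat a pose let the fingers close. It gives the time, the measured TCP pose, the force and the opening at its end, in the units of the state.
- manip.get_state(): the state, without advancing time (a new reading comes with each control period).
- manip.get_image(name): name is "scene" or "top" or "wrist"; returns a dict with "image" (400x640x3 uint8, red, green, blue), "fx", "fy", "cx", "cy" (pixels), "distortion" ([k1, k2, p1, p2, k3] as OpenCV has them; the pictures are not rectified), "pose" (4x4, takes a point from camera to world coordinates). Camera axes: x right, y down, z forward; pixel columns grow to the right and rows downward; lengths in m; the calibration is good to about 2 mm. A picture is of the moment at which its call begins. There is no depth.
- manip.sign_off(): hands the job in, once; it reports no verdict.
Trained networks look in a picture, given as the dict that the camera call returned (one of the last four; its "shot" number tells which), for a name from the list of things; names that differ only in an ending like _2 or _b are one class to them, and where a whole thing is asked for, a point or a joint stands for the part that bears it (a point fixed in the world has none). Each returns a list of dicts, best first, with "confidence" (0 to 1); they miss things now and then, are a little off and sometimes report something else, mostly with a low value. They report only what shows in the picture. A call takes as long as a camera call. They do not tell look-alikes from the thing itself.
- manip.search_frame(picture, thing): "xyz" ([x, y, z] in m, in world coordinates, good to about 4 mm: the middle of the surface that is visible of it).
- manip.regions_of(picture, thing): "region" (400x640 bool, what is visible of it).
The state is a dict: "clock": time; "qpos": joint angles; "qd": joint speeds; "effort": joint torques, N m; "position": TCP position; "ee_rot": TCP orientation; "contact_force": force on the tool from outside, world axes, zero at the start; "moment": the same for the moment, N m; "width": finger opening in m.
Only numpy, scipy, OpenCV 4.12 (cv2) and the standard library are available. Lean on these libraries where they do the work, as an engineer would, in place of code of your own. Each camera call takes 0.05 s, during which the arm holds its last target.

## Working session

There is one attempt and no reset: what is moved stays moved. The work goes in short steps, Python scripts to look and compute and a tool call to move; the robot and the scene stay as the last step left them, time stands still between calls to the robot, and variables do not carry over. Pictures are saved under pics/ and viewed, and the job is handed in when it is done.

Besides the shell and the picture viewer there is one more tool, called after "Request:" as a command line: name --argument value ..., lists and objects as JSON in quotes. step_arm: Moves the arm, as the interface text tells. Its arguments: {"type":"object","properties":{"targets":{"type":"array"},"grip":{"type":"number"},"grip_force":{"type":"number"}},"required":["targets"]}

```bash
mkdir -p pics; ls; cat > h.py <<'E'
import numpy as np, cv2
from rig import manip
def save(p,n,crop=None):
    im=cv2.cvtColor(p["image"],cv2.COLOR_RGB2BGR)
    if crop: x0,y0,x1,y1,s=crop; im=cv2.resize(im[y0:y1,x0:x1],None,fx=s,fy=s,interpolation=cv2.INTER_CUBIC)
    cv2.imwrite("pics/"+n+".png",im)
def K(p): return np.array([[p["fx"],0,p["cx"]],[0,p["fy"],p["cy"]],[0,0,1.]])
def proj(p,X):
    T=np.linalg.inv(np.array(p["pose"])); X=np.atleast_2d(X).astype(float)
    r,_=cv2.Rodrigues(T[:3,:3]); o,_=cv2.projectPoints(X,r,T[:3,3],K(p),np.array(p["distortion"],float)); return o[:,0]
def ray(p,uv):
    q=cv2.undistortPoints(np.array([[uv]],float),K(p),np.array(p["distortion"],float))[0,0]
    T=np.array(p["pose"]); d=T[:3,:3]@np.array([q[0],q[1],1]); return T[:3,3],d/np.linalg.norm(d)
E
python3 - <<'E'
from h import *
s=manip.get_state(); print({k:np.round(v,3).tolist() for k,v in s.items()}); print(manip.hold_point_z)
for n in ["scene","top"]:
    p=manip.get_image(n); save(p,n+"0"); print(n,p["shot"],np.round(p["pose"],3).tolist(),p["fx"])
    for t in ["jig","cam","cam_grip","gauge_tab","gauge_step","tea_glass","wax_tin","guard","fence"]:
        try: r=manip.search_frame(p,t)
        except Exception as e: print(t,e); continue
        print(t,[(np.round(a["xyz"],3).tolist(),round(a["confidence"],2)) for a in r])
E
```

```text
pics
{'clock': 0.0, 'qpos': [-1.44, 0.277, 1.506, 0.0, 1.361, -0.121], 'qd': [-0.001, -0.002, 0.001, 0.0, 0.002, 0.0], 'effort': [0.001, -41.677, -24.58, -0.0, 0.011, -0.0], 'position': [0.143, -0.556, 0.205], 'ee_rot': [0.088, 0.702, 0.089, -0.702], 'contact_force': [-0.618, 0.312, -0.072], 'moment': [-0.057, 0.047, 0.048], 'width': 0.086}
0.0187
scene 1 [[-0.8, -0.347, 0.49, 0.071], [-0.6, 0.435, -0.671, 0.627], [0.02, -0.831, -0.556, 0.698], [0.0, 0.0, 0.0, 1.0]] 362.43029155258415
jig [([0.606, 0.035, 0.055], 0.58)]
cam [([0.57, 0.014, 0.076], 0.76)]
cam_grip [([0.568, 0.016, 0.069], 0.53)]
gauge_tab [([0.716, 0.248, 0.012], 0.89), ([0.476, 0.095, 0.007], 0.64), ([0.359, 0.067, 0.01], 0.55), ([0.554, 0.126, 0.05], 0.51)]
gauge_step [([0.715, 0.248, 0.008], 0.69), ([0.477, 0.094, 0.009], 0.62), ([0.569, 0.013, 0.074], 0.23)]
tea_glass [([0.567, -0.303, 0.057], 0.74)]
wax_tin [([0.586, 0.322, 0.008], 0.6)]
guard [([0.602, 0.041, 0.064], 0.57)]
fence [([0.607, 0.037, 0.057], 0.96), ([0.57, -0.303, 0.059], 0.63)]
top 2 [[0.006, -0.992, 0.126, 0.37], [-1.0, -0.005, 0.004, 0.002], [-0.004, -0.126, -0.992, 1.533], [0.0, 0.0, 0.0, 1.0]] 497.8565218405044
jig [([0.602, -0.003, 0.059], 0.74)]
cam [([0.579, 0.0, 0.072], 0.45)]
cam_grip [([0.574, 0.002, 0.07], 0.5), ([0.558, 0.108, 0.048], 0.34)]
gauge_tab [([0.559, 0.105, 0.05], 0.68)]
gauge_step [([0.477, 0.087, 0.013], 0.63), ([0.718, 0.249, 0.017], 0.63), ([0.561, 0.104, 0.049], 0.49)]
tea_glass [([0.577, -0.339, 0.018], 0.85), ([0.56, 0.104, 0.046], 0.74)]
wax_tin [([0.591, 0.326, 0.011], 0.65)]
guard [([0.607, 0.004, 0.058], 0.65)]
fence [([0.604, 0.005, 0.057], 0.63)]
```

View pics/scene0.png

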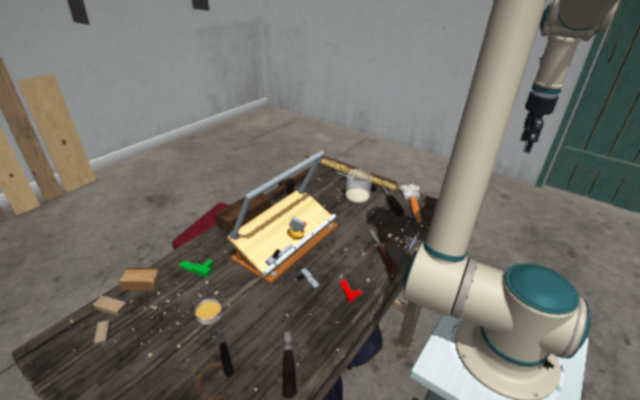

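View pics/top0.png

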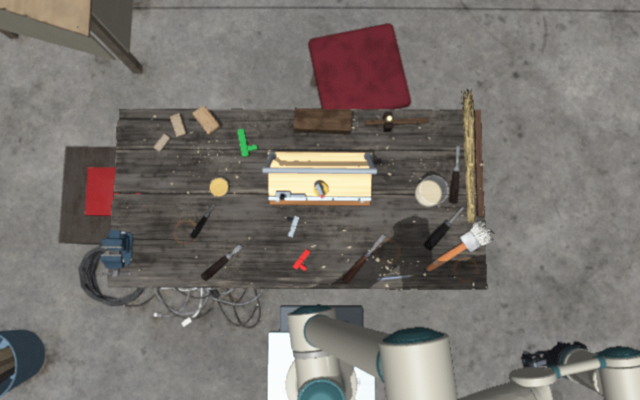

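```bash
python3 - <<'E'
from h import *
p=manip.get_image("top"); save(p,"top1",(210,120,430,290,3.6)); p=manip.get_image("scene"); save(p,"scene1",(200,150,420,310,3.6))
E
```

```text
(no output)
```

View pics/top1.png

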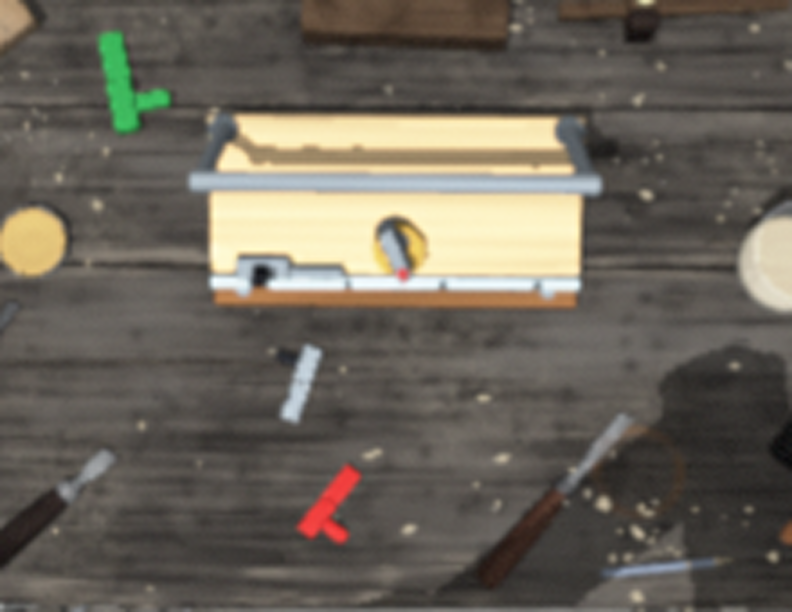

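View pics/scene1.png

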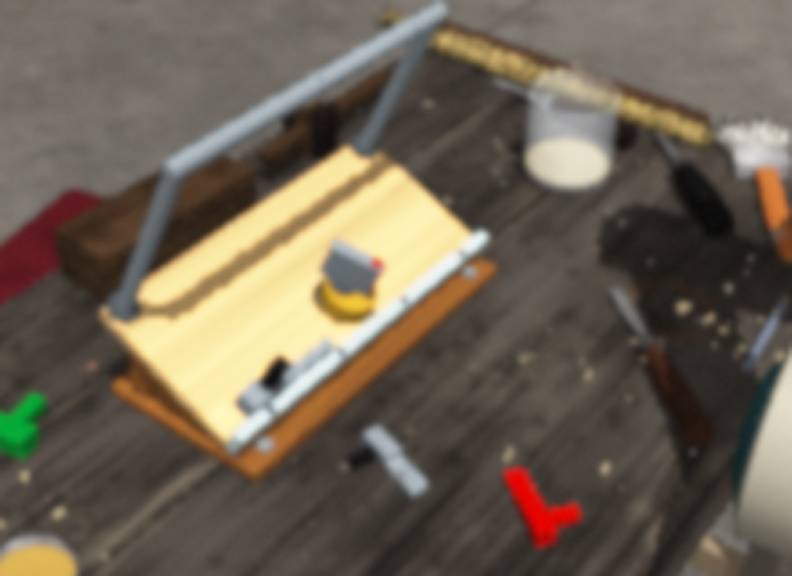

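```bash
cat >> h.py <<'E'
c25,s25=np.cos(np.radians(25)),np.sin(np.radians(25))
def J(j,u,y,n):  # j=(x,y,yaw), mm in -> world m
    l=np.array([c25*u-s25*n,y,30+s25*u+c25*n])/1000
    c,s=np.cos(j[2]),np.sin(j[2]); return np.array([j[0]+c*l[0]-s*l[1],j[1]+s*l[0]+c*l[1],l[2]])
def Rj(j):
    c,s=np.cos(j[2]),np.sin(j[2]); Rz=np.array([[c,-s,0],[s,c,0],[0,0,1]])
    return Rz@np.array([[c25,0,-s25],[0,1,0],[s25,0,c25]])  # columns u,y,n
def draw(p,j,segs,name,crop):
    x0,y0,x1,y1,s=crop
    im=cv2.cvtColor(p["image"],cv2.COLOR_RGB2BGR); im=cv2.resize(im[y0:y1,x0:x1],None,fx=s,fy=s,interpolation=cv2.INTER_CUBIC)
    for a,b,col in segs:
        q=(proj(p,[J(j,*a),J(j,*b)])-[x0,y0]+.5)*s-.5
        cv2.line(im,tuple(int(v) for v in np.round(q[0])),tuple(int(v) for v in np.round(q[1])),col,1,cv2.LINE_AA)
    cv2.imwrite("pics/"+name+".png",im)
def segs(a,gy=None):
    G=(0,255,0);S=[((0,-155,12),(0,155,12),G),((-10,-155,12),(-10,155,12),G),((0,-155,12),(-10,-155,12),G),((0,155,12),(-10,155,12),G),((125,-142,178),(125,142,178),G)]
    R=np.array([-np.cos(a),-np.sin(a)]);N=np.array([-R[1],R[0]])
    k=[tuple(np.array([34,0])+R*sx*22+N*sy*6)+(63,) for sx,sy in((1,1),(1,-1),(-1,-1),(-1,1))]
    S+=[(k[i],k[(i+1)%4],(255,0,255)) for i in range(4)]
    S+=[((34,0,63),tuple(np.array([34,0])+R*22)+(63,),(0,0,255))]
    if gy is not None:
        o=[(0,-45),(10,-45),(10,0),(18,0),(18,45),(0,45)]
        S+=[((o[i][0],gy+o[i][1],20),(o[(i+1)%6][0],gy+o[(i+1)%6][1],20),(255,128,0)) for i in range(6)]
        t=[(3,15.5),(15,15.5),(15,29.5),(3,29.5)]
        S+=[((t[i][0],gy+t[i][1],50),(t[(i+1)%4][0],gy+t[(i+1)%4][1],50),(255,255,0)) for i in range(4)]
    return S
E
python3 - <<'E'
from h import *
from scipy.optimize import least_squares
pt=manip.get_image("top");ps=manip.get_image("scene")
ct=lambda x,y:np.array([x/3.6+210,y/3.6+120]); cs=lambda x,y:np.array([x/3.6+200,y/3.6+150])
obs=[(pt,(0,155,12),ct(209,277)),(pt,(0,-155,12),ct(582,278)),(pt,(-10,155,12),ct(209,289)),(pt,(-10,-155,12),ct(580,291)),
(ps,(-10,155,12),cs(232,440)),(ps,(0,-155,12),cs(487,230))]
red=[(pt,ct(403,275))]
bar=[(pt,ct(383,222))]
def f(v):
    r=[proj(p,J(v[:3],*l))[0]-o for p,l,o in obs]
    a=v[3]; R=np.array([-np.cos(a),-np.sin(a)])
    r.append(proj(pt,J(v[:3],34+R[0]*22,R[1]*22,63))[0]-ct(403,273))
    r.append(proj(pt,J(v[:3],34-R[0]*22,-R[1]*22,63))[0]-ct(384,223))
    r.append(proj(pt,J(v[:3],0,v[4]-45,20))[0]-ct(346,276))
    r.append(proj(pt,J(v[:3],18,v[4]+45,20))[0]-ct(238,256))
    r.append(proj(pt,J(v[:3],9,v[4]+22.5,50))[0]-ct(262,270))
    return np.concatenate(r)
s=least_squares(f,[.54,0,0,.5,80],x_scale=[.01,.01,.02,.1,5]); print(np.round(s.x,4)); print(np.round(f(s.x).reshape(-1,2),1).tolist())
np.save("j.npy",s.x)
draw(pt,s.x,segs(s.x[3],s.x[4]),"fit_t",(210,120,430,290,3.6)); draw(ps,s.x,segs(s.x[3],s.x[4]),"fit_s",(200,150,420,310,3.6))
E
```

```text
[ 5.60400e-01  4.90000e-03 -1.55000e-02  3.66800e-01  8.44715e+01]
[[-0.1, -1.8], [-1.1, 0.0], [-0.1, -2.0], [-0.7, -0.4], [2.2, -1.0], [-1.3, -0.8], [-0.1, 1.4], [-0.0, 1.7], [-0.0, 0.1], [-0.0, -0.7], [0.0, 1.5]]
```

View pics/fit_t.png

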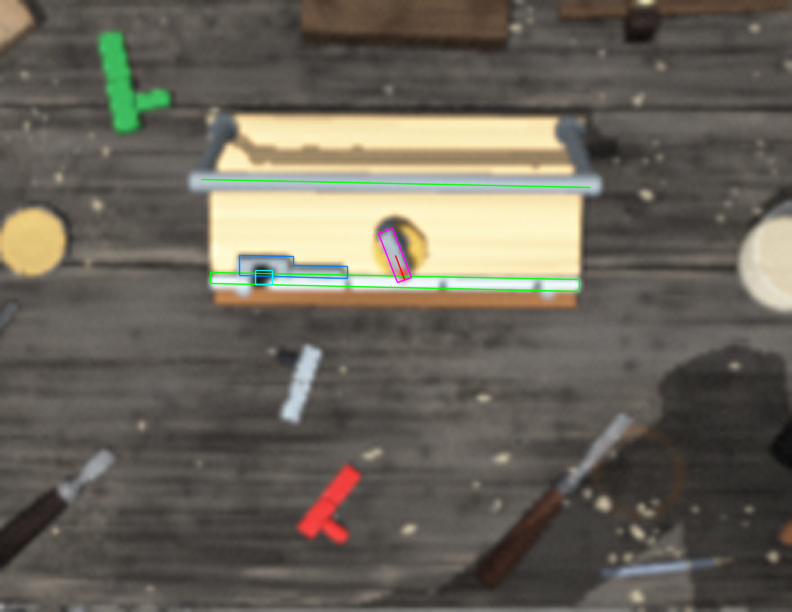

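View pics/fit_s.png

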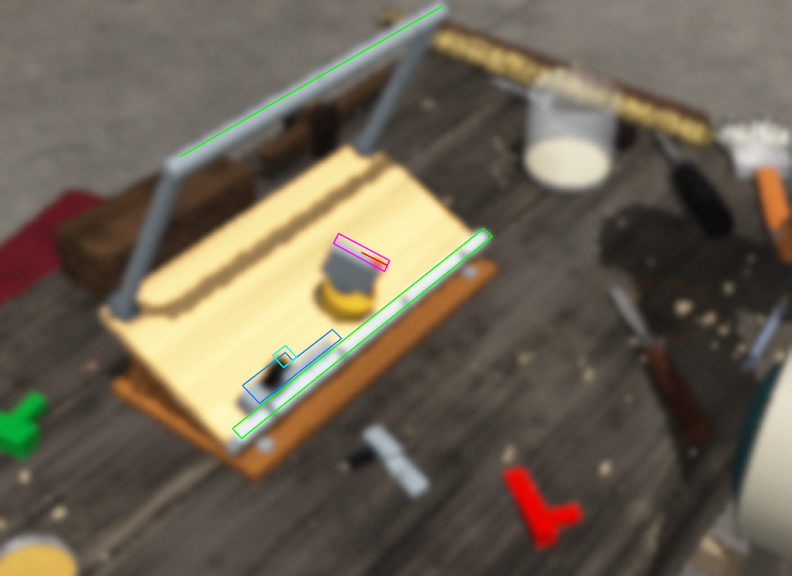

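```bash
cat >> h.py <<'E'
from scipy.spatial.transform import Rotation as Ro
def tool():
    s=manip.get_state(); q=np.array(s["ee_rot"]); R=Ro.from_quat(q[[1,2,3,0]]).as_matrix(); return np.array(s["position"]),R
def go(target,yaw_y=None):
    """print shift in mm along tool axes to world target, and turn to get tool y along given world dir"""
    p,R=tool(); d=R.T@(np.array(target)-p)*1000; t=None
    if yaw_y is not None:
        v=R.T@np.array([np.cos(yaw_y),np.sin(yaw_y),0]); t=np.degrees(np.arctan2(v[2],v[1]))
    print("pos",np.round(p,4),"shift",np.round(d,1),"turn",t)
E
python3 - <<'E'
from h import *
p,R=tool(); print(np.round(R,3)); w=manip.get_image("wrist"); T=np.array(w["pose"]); 
print(np.round(R.T@(T[:3,3]-p),3), np.round(R.T@T[:3,:3],3),w["fx"])
go([.45,.02,.40],np.pi/2); go([.45,.02,.40],-np.pi/2)
save(w,"w0")
E
```

```text
[[ 0.     0.249 -0.968]
 [-0.    -0.968 -0.249]
 [-1.     0.    -0.   ]]
[-0.168  0.001 -0.077] [[ 0.    -0.306  0.952]
 [ 1.    -0.    -0.   ]
 [ 0.     0.952  0.306]] 324.61713364734646
pos [ 0.1433 -0.5569  0.2061] shift [-193.9 -482.3 -440.8] turn -165.57459974271077
pos [ 0.1433 -0.5569  0.2061] shift [-193.9 -482.3 -440.8] turn 14.425400257289228
```

View pics/w0.png

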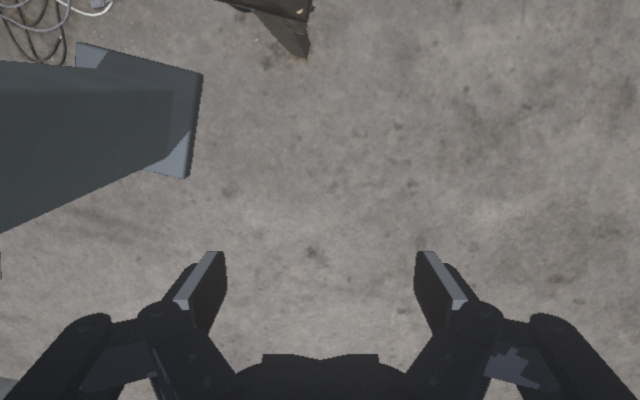

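Request:
step_arm --targets '[[[-20,-24,-22],-8],[[-40,-48,-44],-16],[[-60,-72,-66],-24],[[-80,-96,-88],-33],[[-100,-120,-110],-41],[[-115,-145,-132],-49],[[-130,-169,-154],-57],[[-145,-193,-176],-66],[[-160,-217,-198],-74],[[-175,-241,-220],-82],[[-185,-265,-242],-90],[[-194,-289,-264],-99],[[-194,-313,-286],-107],[[-194,-337,-308],-115],[[-194,-362,-330],-123],[[-194,-386,-352],-132],[[-194,-410,-374],-140],[[-194,-434,-396],-148],[[-194,-458,-418],-157],[[-194,-482,-441],-165.5]]' --grip 0.5

```text
clock: 3.25
position: [0.4506, 0.0211, 0.4003]
ee_rot: [0.707, -0.0, 0.707, -0.0]
contact_force: [0.7, -0.2, -0.8]
width: 0.0427
```

Request:
step_arm --targets '[[[0,0,0],0],[[0,0,0],0]]'

```text
clock: 3.45
position: [0.4501, 0.02, 0.3999]
ee_rot: [0.707, 0.002, 0.707, -0.003]
contact_force: [-0.2, -0.2, -0.7]
width: 0.0428
```

```bash
python3 - <<'E'
from h import *
p,R=tool(); print(p,np.round(R,3)); s=manip.get_state(); print(s["clock"],np.round(s["qpos"],2),s["contact_force"])
go([.45,.02,.40],np.pi/2)
w=manip.get_image("wrist"); save(w,"w1"); 
for t in ["cam","cam_grip","gauge_tab","gauge_step"]: print(t,[(np.round(a["xyz"],3).tolist(),round(a["confidence"],2)) for a in manip.search_frame(w,t)])
E
```

```text
[0.45013843 0.01998392 0.39989415] [[-0.001  0.007  1.   ]
 [-0.001  1.    -0.007]
 [-1.    -0.001 -0.001]]
3.45 [-0.11  0.03  1.34 -0.    1.77 -1.67] [-0.20760881 -0.24940425 -0.72513745]
pos [0.4501 0.02   0.3999] shift [-0.1  0.  -0.1] turn -0.37448406799387146
cam [([0.572, 0.006, 0.071], 0.64)]
cam_grip [([0.57, -0.0, 0.069], 0.66)]
gauge_tab [([0.477, 0.088, 0.009], 0.73), ([0.709, 0.236, 0.014], 0.69), ([0.364, 0.064, 0.014], 0.62), ([0.561, 0.099, 0.053], 0.57)]
gauge_step [([0.366, 0.06, 0.013], 0.78), ([0.476, 0.087, 0.008], 0.77), ([0.713, 0.242, 0.019], 0.72), ([0.558, 0.106, 0.051], 0.66), ([0.598, 0.005, 0.056], 0.38)]
```

View pics/w1.png

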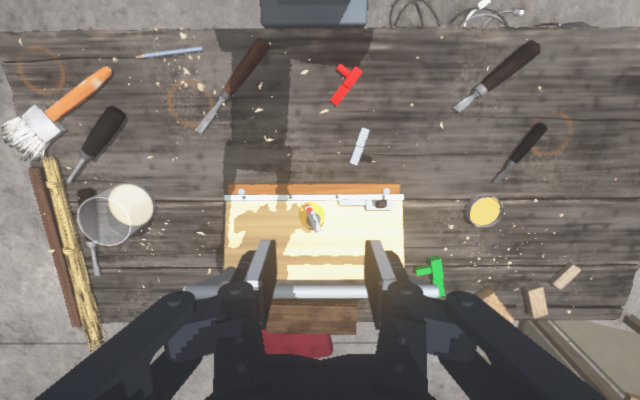

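```bash
python3 - <<'E'
from h import *
w=manip.get_image("wrist"); save(w,"w2",(215,170,415,300,4)); 
E
```

```text
(no output)
```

View pics/w2.png

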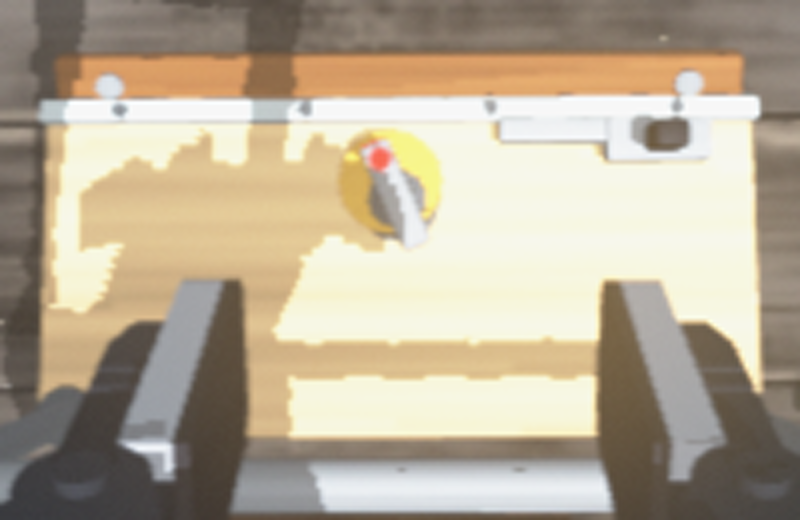

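```bash
python3 - <<'E'
from h import *
from scipy.optimize import least_squares
w=manip.get_image("wrist")
c=lambda x,y:np.array([(x+.5)/4+215-.5,(y+.5)/4+170-.5])
def f(v):
    g=v[4];a=v[3]; R=np.array([-np.cos(a),-np.sin(a)])
    L=[((0,155,12),(760,120)),((0,-155,12),(40,122)),((-10,155,12),(758,96)),((-10,-155,12),(41,100)),
    ((10,g-45,20),(499,142)),((10,g,20),(606,145)),((18,g,20),(606,160)),((18,g+45,20),(708,160)),((9,g+22.5,50),(667,133)),
    ((34+R[0]*22,R[1]*22,63),(376,145)),((34-R[0]*22,-R[1]*22,63),(413,243))]
    return np.concatenate([proj(w,J(v[:3],*l))[0]-c(*o) for l,o in L])
s=least_squares(f,[.55,0,0,.4,84],x_scale=[.01,.01,.02,.1,5],loss="soft_l1"); print(np.round(s.x,4)); print(np.round(f(s.x).reshape(-1,2),1).tolist())
np.save("j.npy",s.x)
draw(w,s.x,segs(s.x[3],s.x[4]),"fit_w",(215,170,415,300,4))
E
```

```text
[ 5.59700e-01  6.90000e-03 -4.80000e-03  3.57200e-01  8.68712e+01]
[[-0.2, -0.1], [-0.4, 0.1], [0.1, 0.1], [-0.4, -0.1], [-0.4, 0.1], [-0.5, -0.8], [-0.4, 0.2], [0.7, 0.1], [0.8, -0.0], [0.1, -0.7], [0.8, 1.4]]
```

View pics/fit_w.png

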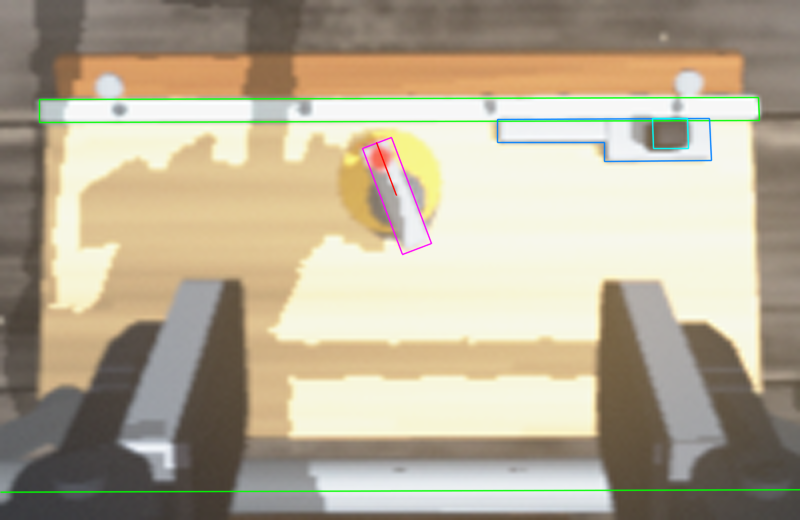

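```bash
cat > sim.py <<'E'
import numpy as np
c25,s25=np.cos(np.radians(25)),np.sin(np.radians(25))
def pts(a):
    R=np.array([-np.cos(a),-np.sin(a)]);N=np.array([-R[1],R[0]])
    s=np.linspace(-22,22,45);t=np.linspace(-6,6,13)
    S,T,Nn=np.meshgrid(s,t,np.arange(27,64,3.),indexing="ij")
    u=34+R[0]*S+N[0]*T; y=R[1]*S+N[1]*T
    return np.stack([c25*u-s25*Nn,y,30+s25*u+c25*Nn],-1).reshape(-1,3)
def run(path,a,hx=11,hy=14.5,z=75):
    for (X,Y) in path:
        while True:
            P=pts(a); P=P[P[:,2]>z]
            i=(abs(P[:,0]-X)<hx)&(abs(P[:,1]-Y)<hy)
            if not i.any(): break
            a+=.01
            if a>3: return 'stuck'
        print(X,Y,round(a,2))
if __name__=="__main__":
    for hy in (10,14.5):
        print("hy",hy); L=[(-27,25-3*i) for i in range(12)]+[(-27+2*i,-11) for i in range(9)]
        run(L,.357,hy=hy)
E
python3 sim.py
```

```text
hy 10
-27 25 0.36
-27 22 0.36
-27 19 0.36
-27 16 0.36
-27 13 0.36
-27 10 0.36
-27 7 0.41
-27 4 0.49
-27 1 0.49
-27 -2 0.49
-27 -5 0.49
-27 -8 0.49
-27 -11 0.49
-25 -11 0.77
-23 -11 0.95
-21 -11 1.09
-19 -11 1.21
-17 -11 1.33
-15 -11 1.44
-13 -11 1.54
hy 14.5
-27 25 0.36
-27 22 0.36
-27 19 0.36
-27 16 0.36
-27 13 0.36
-27 10 0.47
-27 7 0.49
-27 4 0.49
-27 1 0.49
-27 -2 0.49
-27 -5 0.49
-27 -8 0.49
-27 -11 0.49
-25 -11 0.77
-23 -11 0.95
-21 -11 1.09
-19 -11 1.21
-17 -11 1.33
-15 -11 1.44
-13 -11 1.54
```

```bash
cat >> h.py <<'E'
def JX(X,Y,z):
    j=np.load("j.npy"); c,s=np.cos(j[2]),np.sin(j[2]); return np.array([j[0]+(c*X-s*Y)/1000,j[1]+(s*X+c*Y)/1000,z/1000])
def where():
    j=np.load("j.npy"); p,R=tool(); c,s=np.cos(j[2]),np.sin(j[2]); d=(p-[j[0],j[1],0])*1000
    print("jig XYz",np.round([c*d[0]+s*d[1],-s*d[0]+c*d[1],d[2]],1))
E
python3 - <<'E'
from h import *
where(); go(JX(-20,28,120)); go(JX(-20,28,75),np.pi/2-.005)
from sim import run
for hy in (10,14.5):
  print(hy);run([(-20,28-3*i) for i in range(0,15)]+[(-20+i,-14) for i in range(10)],.357,hy=hy)
E
```

```text
jig XYz [-109.8   11.6  400.3]
pos [0.45   0.019  0.4003] shift [280.3  16.8  89.6] turn None
pos [0.45   0.019  0.4003] shift [325.3  16.8  89.6] turn -0.19877521572890278
10
-20 28 0.36
-20 25 0.36
-20 22 0.36
-20 19 0.36
-20 16 0.36
-20 13 0.36
-20 10 0.41
-20 7 0.61
-20 4 0.77
-20 1 0.92
-20 -2 1.01
-20 -5 1.1
-20 -8 1.15
-20 -11 1.15
-20 -14 1.15
-20 -14 1.15
-19 -14 1.21
-18 -14 1.27
-17 -14 1.33
-16 -14 1.38
-15 -14 1.44
-14 -14 1.49
-13 -14 1.54
-12 -14 1.64
-11 -14 1.93
14.5
-20 28 0.36
-20 25 0.36
-20 22 0.36
-20 19 0.36
-20 16 0.36
-20 13 0.51
-20 10 0.71
-20 7 0.84
-20 4 0.97
-20 1 1.06
-20 -2 1.13
-20 -5 1.15
-20 -8 1.15
-20 -11 1.15
-20 -14 1.15
-20 -14 1.15
-19 -14 1.21
-18 -14 1.27
-17 -14 1.33
-16 -14 1.38
-15 -14 1.44
-14 -14 1.49
-13 -14 1.54
```

Request:
step_arm --targets '[[[35,2,11],0],[[75,4,22],0],[[115,8,45],0],[[155,12,65],0],[[195,17,90],0],[[235,17,90],0],[[260,17,90],0],[[280,17,90],0],[[280,17,90],0],[[280,17,90],0]]' --grip 1

```text
clock: 4.8
position: [0.5407, 0.0358, 0.1205]
ee_rot: [0.707, 0.003, 0.707, -0.003]
contact_force: [0.5, -1.2, 1.1]
width: -0.0002
```

```bash
python3 - <<'E'
from h import *
where(); go(JX(-20,28,75),np.pi/2-.005)
w=manip.get_image("wrist"); save(w,"w3"); print(manip.get_state()["contact_force"])
E
```

```text
jig XYz [-19.1  28.8 120.5]
pos [0.5407 0.0358 0.1205] shift [45.5 -0.8 -0.9] turn -0.13839216099183962
[0.33251174 0.47759363 0.95597355]
```

View pics/w3.png

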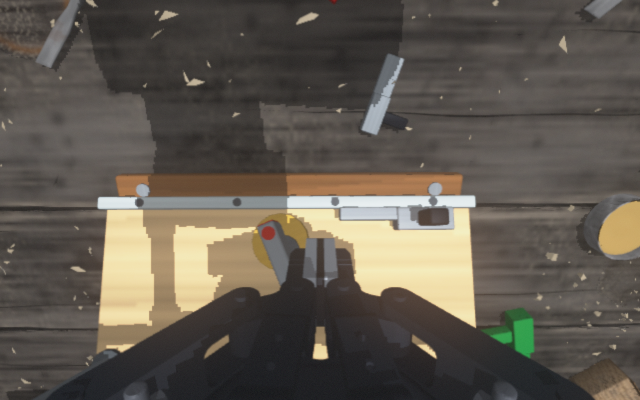

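Request:
step_arm --targets '[[[20,-1,-1],0],[[40,-1,-1],0],[[40,-7,-1],0],[[40,-11,-1],0],[[40,-14,-1],0],[[40,-17,-1],0],[[40,-20,-1],0],[[40,-23,-1],0],[[40,-26,-1],0],[[40,-29,-1],0],[[40,-32,-1],0]]'

```text
clock: 5.95
position: [0.5391, 0.0039, 0.08]
ee_rot: [0.707, 0.002, 0.707, -0.002]
contact_force: [-0.4, 0.3, 0.6]
width: -0.0002
```

```bash
python3 - <<'E'
from h import *
where()
w=manip.get_image("wrist"); save(w,"w4",(160,150,480,360,2.5)); print(manip.get_state()["contact_force"])
E
```

```text
jig XYz [-20.5  -3.1  80. ]
[ 0.27151927  0.21725119 -0.23518514]
```

View pics/w4.png

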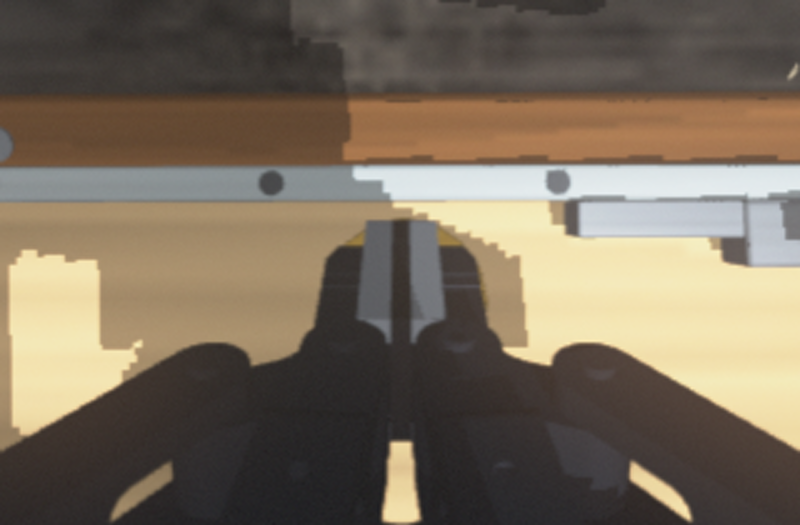

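```bash
python3 - <<'E'
from h import *
p=manip.get_image("scene"); save(p,"s4",(230,160,350,280,5)); p=manip.get_image("top"); save(p,"t4",(260,120,380,220,6))
E
```

```text
(no output)
```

View pics/s4.png

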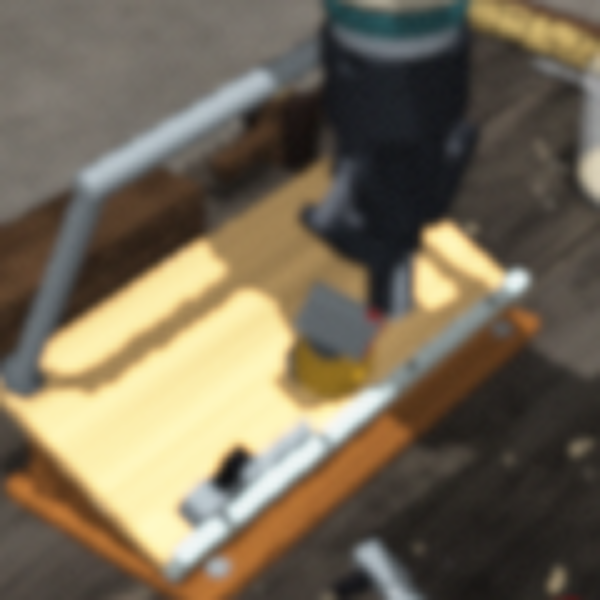

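View pics/t4.png

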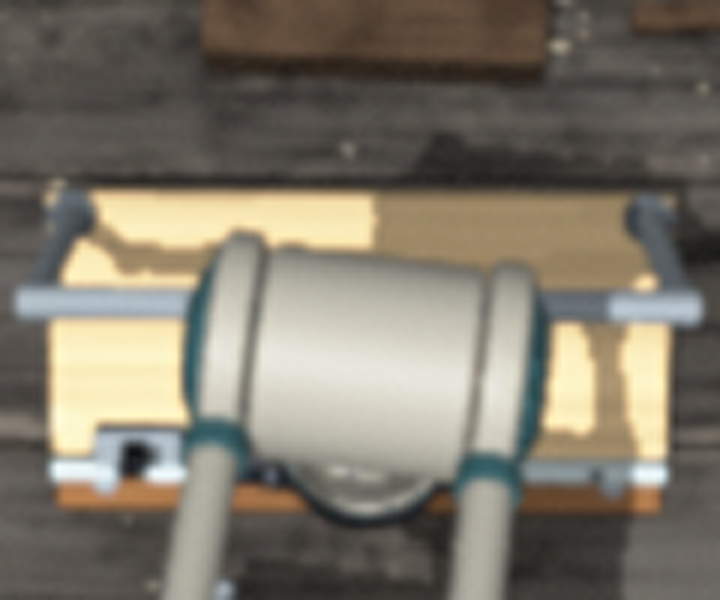

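```bash
python3 - <<'E'
from h import *
p=manip.get_image("scene"); j=np.load("j.npy"); t,R=tool()
for a in (.36,1.0):
    S=segs(a)[5:]
    draw(p,j,S,"s5_%d"%(a*10),(260,190,330,250,8))
im=[cv2.imread("pics/s5_3.png")[:,:400],cv2.imread("pics/s5_10.png")[:,:400]]
q=((proj(p,t)[0]-[260,190]+.5)*8); print(q)
for i in im: cv2.circle(i,tuple(int(v) for v in q),4,(0,255,0),1)
cv2.imwrite("pics/s5.png",np.hstack(im))
E
```

```text
[382.91444101 317.27740621]
```

View pics/s5.png

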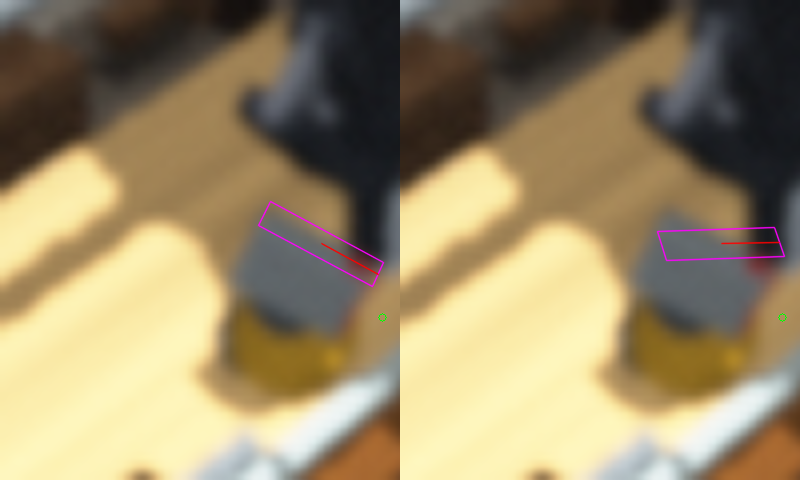

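```bash
python3 - <<'E'
from h import *
w=manip.get_image("wrist"); t,R=tool(); j=np.load("j.npy")
def P(x,y,z): return np.round(proj(w,t+R@np.array([x,y,z])/1000)[0],0)
for z in (-11,0,11): print(z,[P(x,0,z).tolist() for x in (0,-10,-20,-40)])
draw(w,j,segs(.36),"w5",(160,150,480,360,2.5))
E
```

```text
-11 [[322.0, 217.0], [322.0, 224.0], [323.0, 232.0], [323.0, 251.0]]
0 [[322.0, 235.0], [322.0, 243.0], [323.0, 252.0], [323.0, 273.0]]
11 [[322.0, 252.0], [322.0, 261.0], [323.0, 271.0], [323.0, 294.0]]
```

View pics/w5.png

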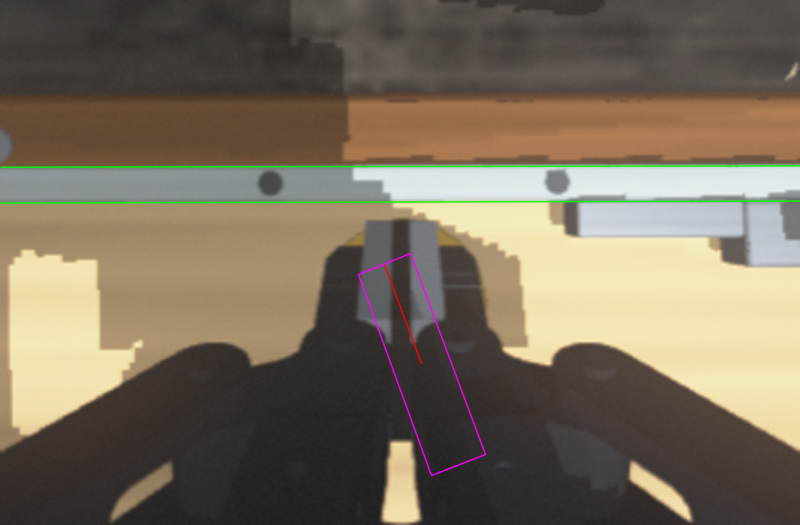

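Request:
step_arm --targets '[[[0,8,0],0],[[0,18,0],0],[[0,31,0],0],[[10,31,0],0],[[20,31,0],0],[[20,31,0],0]]'

```text
clock: 6.8
position: [0.5376, 0.0353, 0.058]
ee_rot: [0.706, 0.002, 0.709, -0.002]
contact_force: [-0.7, -0.2, -0.1]
width: 0.0004
```

```bash
python3 - <<'E'
from h import *
where(); print(manip.get_state()["contact_force"])
w=manip.get_image("wrist"); save(w,"w6",(160,150,480,360,2.5)); p=manip.get_image("scene"); t,R=tool()
q=proj(p,t); print(q, proj(p,t-np.array([0,0,-.02])))
im=cv2.cvtColor(p["image"],cv2.COLOR_RGB2BGR)[160:280,230:350]; im=cv2.resize(im,None,fx=5,fy=5,interpolation=cv2.INTER_CUBIC)
for k in (0,.01,.02,.03): cv2.circle(im,tuple(int(v) for v in (proj(p,t+np.array([0,0,k]))[0]-[230,160]+.5)*5),3,(0,255,0),1)
cv2.imwrite("pics/s6.png",im)
E
```

```text
jig XYz [-22.2  28.3  58. ]
[-0.65899308 -0.19293205 -0.10129813]
[[300.42874128 240.75769071]] [[300.44382135 235.02871024]]
```

View pics/w6.png

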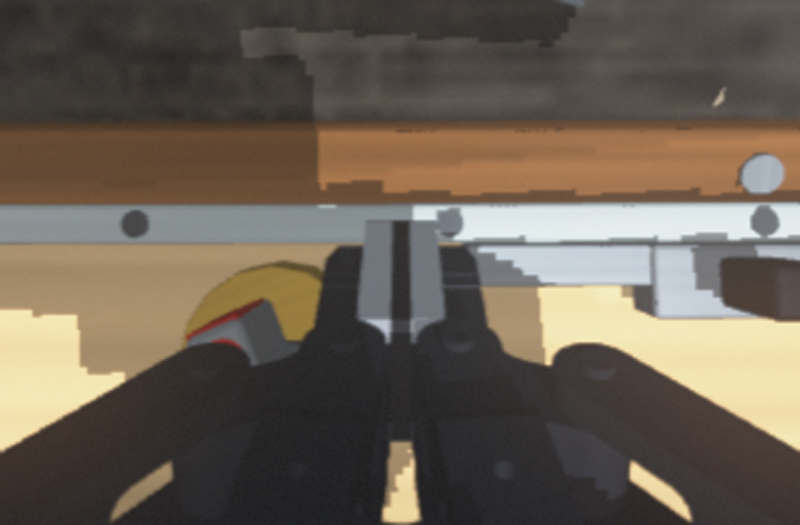

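View pics/s6.png

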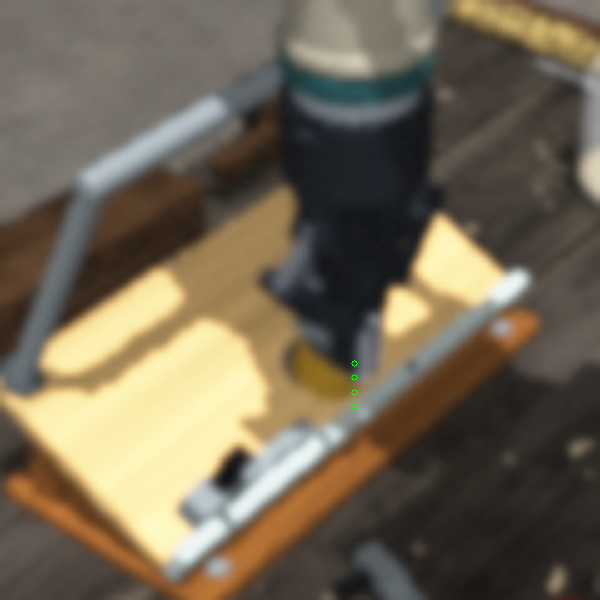

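Request:
step_arm --targets '[[[0,-4,1],0],[[0,-8,2],0],[[0,-12,2],0],[[0,-15,2],0],[[0,-18,2],0],[[0,-21,2],0]]'

```text
clock: 7.5
position: [0.541, 0.0156, 0.0602]
ee_rot: [0.707, 0.004, 0.707, -0.002]
contact_force: [-3.8, -3.2, 7.6]
width: 0.0003
```

```bash
python3 - <<'E'
from h import *
where(); print(manip.get_state()["contact_force"])
w=manip.get_image("wrist"); save(w,"w7",(160,150,480,360,2.5)); p=manip.get_image("scene"); save(p,"s7",(230,160,350,280,5))
E
```

```text
jig XYz [-18.7   8.7  60.2]
[-3.82936107 -3.16630992  7.60613691]
```

View pics/w7.png

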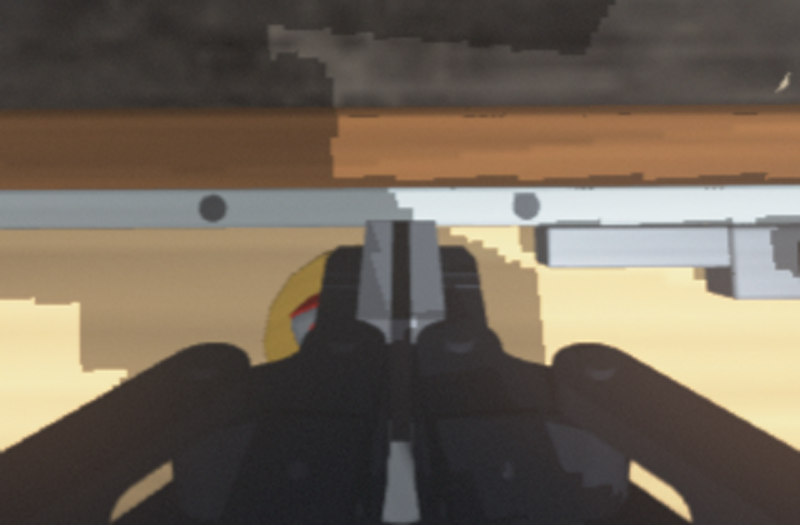

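View pics/s7.png

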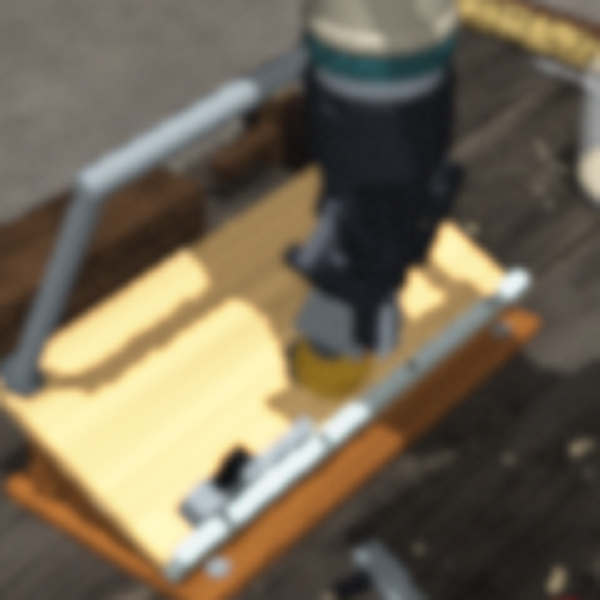

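Request:
step_arm --targets '[[[-4,4,0],0],[[-4,12,0],0],[[0,19,0],0],[[8,19,0],0],[[16,19,0],0],[[16,19,0],0]]'

```text
clock: 8.2
position: [0.5399, 0.0333, 0.0422]
ee_rot: [0.706, 0.002, 0.708, -0.002]
contact_force: [-0.4, 0.6, 0.2]
width: -0.0001
```

```bash
python3 - <<'E'
from h import *
where(); print(manip.get_state()["contact_force"])
w=manip.get_image("wrist"); save(w,"w8",(160,150,480,360,2.5)); p=manip.get_image("scene"); save(p,"s8",(230,160,350,280,5))
E
```

```text
jig XYz [-19.9  26.3  42.2]
[-0.3815541   0.57210517  0.2236409 ]
```

View pics/w8.png

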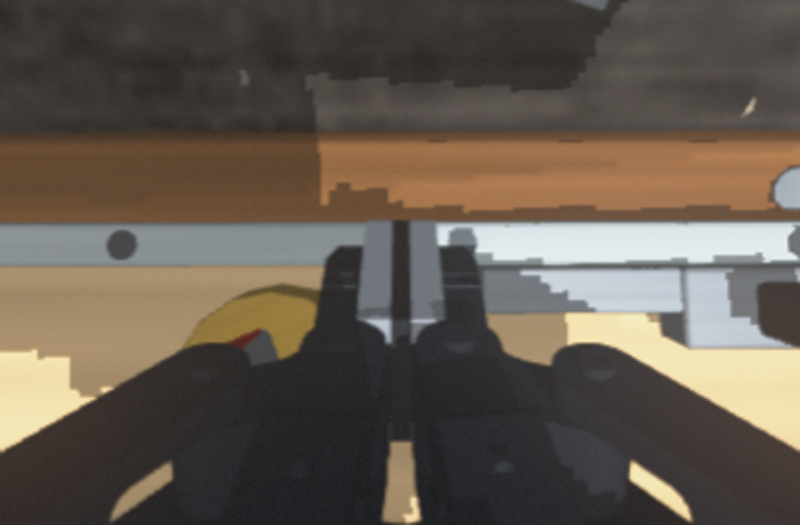

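View pics/s8.png

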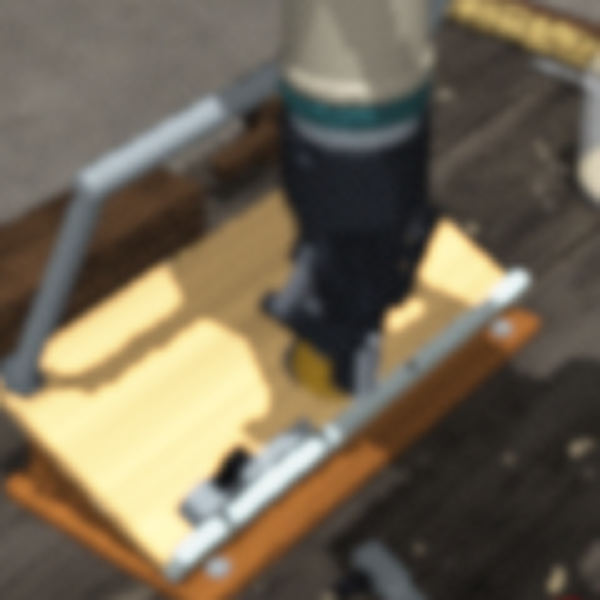

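Request:
step_arm --targets '[[[0,-4,0],0],[[0,-8,0],0],[[0,-11,0],0],[[0,-14,0],0],[[0,-17,0],0],[[0,-20,0],0]]'

```text
clock: 8.9
position: [0.5418, 0.0175, 0.0444]
ee_rot: [0.708, 0.007, 0.707, -0.001]
contact_force: [1.1, 15.6, 1.3]
width: 0.0003
```

```bash
python3 - <<'E'
from h import *
where(); print(manip.get_state()["contact_force"])
w=manip.get_image("wrist"); save(w,"w9",(160,150,480,360,2.5)); p=manip.get_image("scene"); save(p,"s9",(230,160,350,280,5))
E
```

```text
jig XYz [-17.9  10.5  44.4]
[ 1.06518813 15.64289627  1.31145546]
```

View pics/w9.png

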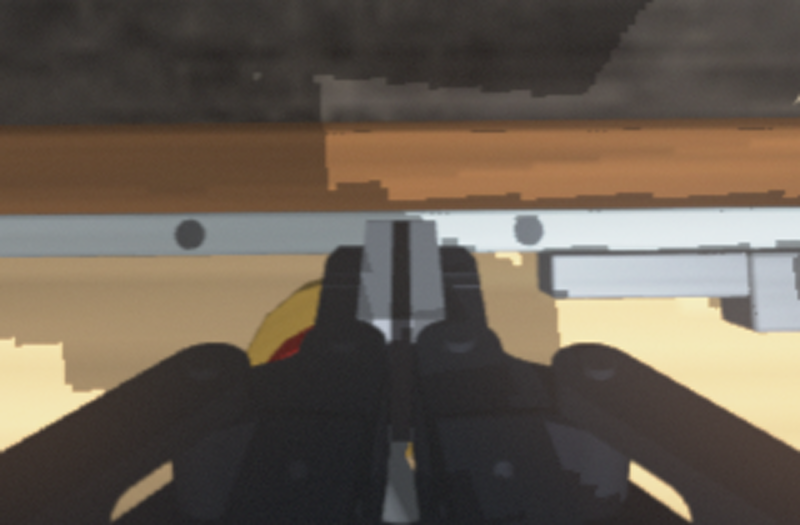

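View pics/s9.png

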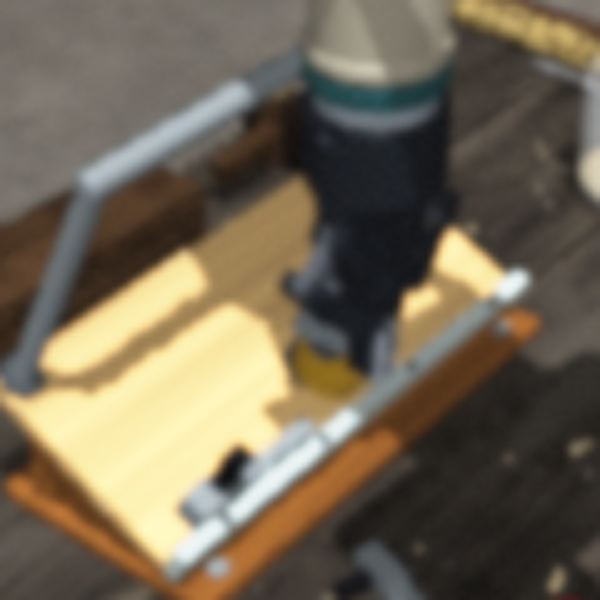

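Request:
step_arm --targets '[[[0,-2,0],0],[[0,-4,0],0],[[0,-6,0],0],[[0,-8,0],0]]'

```text
clock: 9.4
position: [0.5393, 0.0081, 0.0437]
ee_rot: [0.706, 0.004, 0.708, -0.001]
contact_force: [-1.8, 8.5, 0.3]
width: -0.0
```

```bash
python3 - <<'E'
from h import *
where(); print(manip.get_state()["contact_force"],manip.get_state()["moment"])
E
```

```text
jig XYz [-20.4   1.1  43.7]
[-1.81364952  8.49990462  0.30780403] [1.49887113 0.38707762 0.1119019 ]
```

Request:
step_arm --targets '[[[0,-3,0],0],[[0,-6,0],0],[[0,-9,0],0],[[0,-12,0],0],[[0,-12,1],0],[[0,-12,1],0]]'

```text
clock: 10.0
position: [0.5375, -0.0048, 0.043]
ee_rot: [0.704, 0.004, 0.71, -0.001]
contact_force: [-5.7, 6.0, 1.3]
width: -0.0003
```

```bash
python3 - <<'E'
from h import *
where(); print(manip.get_state()["contact_force"],manip.get_state()["moment"])
w=manip.get_image("wrist"); save(w,"w10",(160,150,480,360,2.5)); p=manip.get_image("scene"); save(p,"s10",(230,160,350,280,5))
E
```

```text
jig XYz [-22.1 -11.8  43. ]
[-5.70106308  5.98897123  1.34716948] [0.82269332 0.82285137 0.04187043]
```

View pics/w10.png

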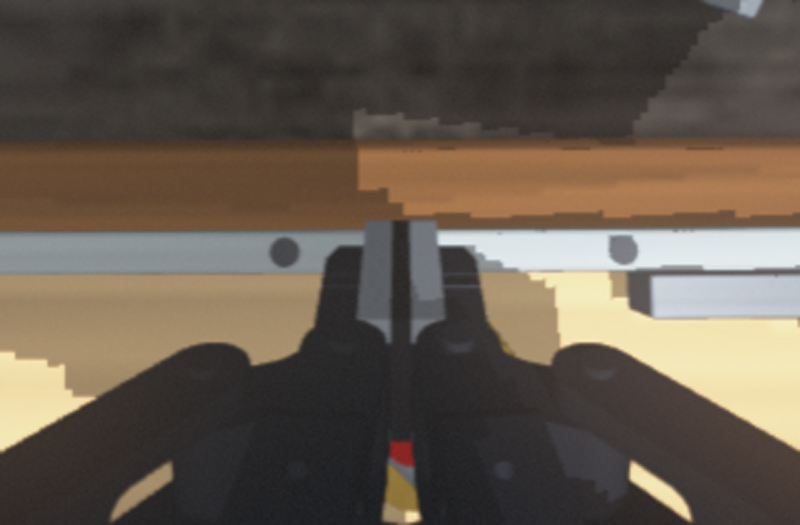

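View pics/s10.png

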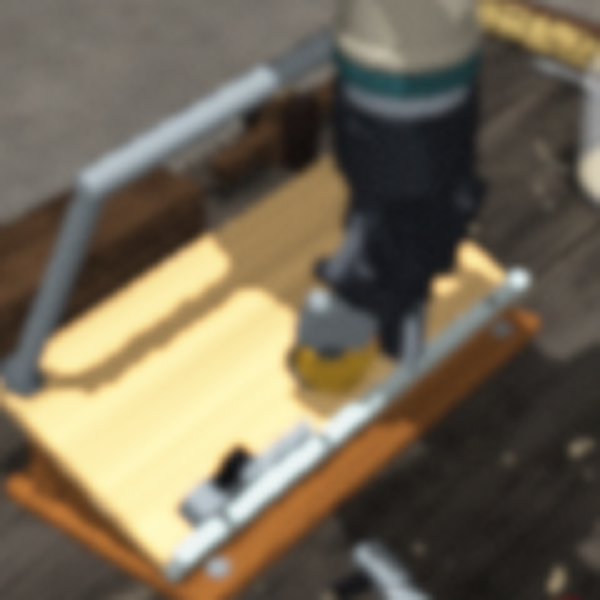

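Request:
step_arm --targets '[[[0,0,1],0],[[0,0,2],0],[[0,0,3],0],[[0,0,4],0],[[0,0,5],0],[[0,0,5],0]]'

```text
clock: 10.7
position: [0.5375, -0.0046, 0.0428]
ee_rot: [0.701, 0.004, 0.714, -0.001]
contact_force: [-14.3, 5.1, 7.9]
width: 0.0001
```

```bash
python3 - <<'E'
from h import *
where(); print(manip.get_state()["contact_force"],manip.get_state()["moment"])
w=manip.get_image("wrist"); save(w,"w11",(160,150,480,360,2.5)); p=manip.get_image("scene"); save(p,"s11",(230,160,350,280,5))
E
```

```text
jig XYz [-22.1 -11.6  42.8]
[-14.32581959   5.06251717   7.91195013] [0.75394271 2.02483078 0.04539438]
```

View pics/w11.png

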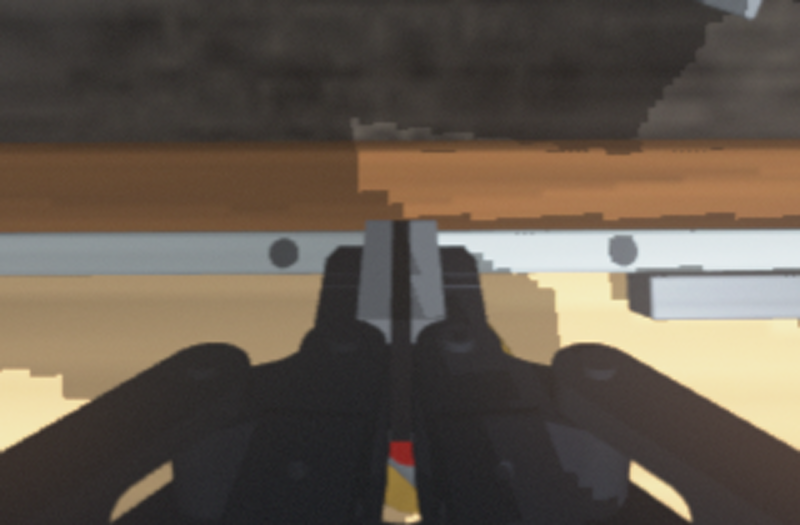

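View pics/s11.png

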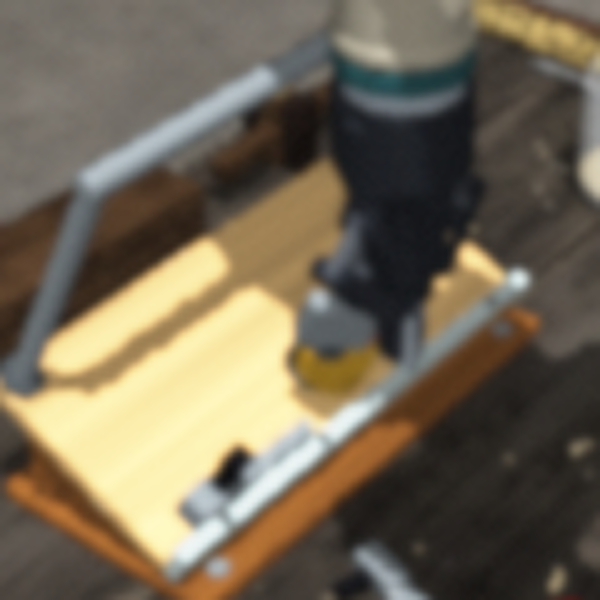

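Request:
step_arm --targets '[[[0,0,1],0],[[0,0,2],0],[[0,0,3],0],[[0,0,4],0],[[0,0,4],0]]'

```text
clock: 11.3
position: [0.5374, -0.0047, 0.0427]
ee_rot: [0.698, 0.004, 0.716, -0.001]
contact_force: [-20.9, 3.9, 13.1]
width: 0.0
```

```bash
python3 - <<'E'
from h import *
where(); print(manip.get_state()["contact_force"],manip.get_state()["moment"])
p=manip.get_image("scene"); save(p,"s12",(230,160,350,280,5))
E
```

```text
jig XYz [-22.2 -11.6  42.7]
[-20.92718688   3.86567895  13.07835198] [0.62204994 3.05331869 0.05747819]
```

View pics/s12.png

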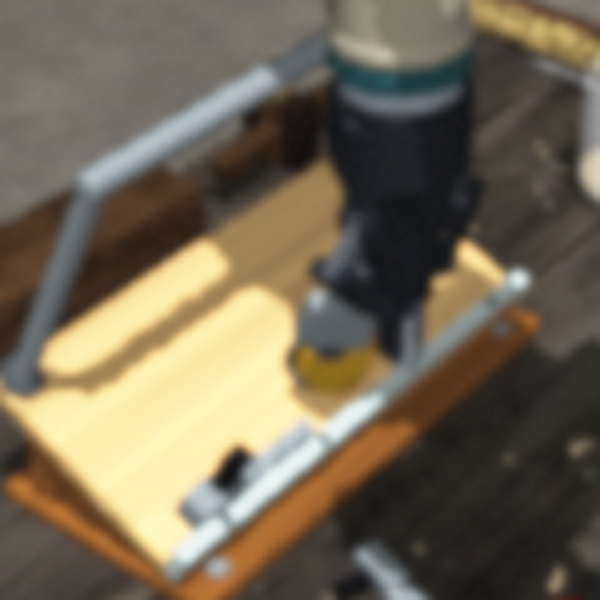

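Request:
step_arm --targets '[[[-2,0,0],0],[[-4,0,0],0],[[-5,0,0],0],[[-5,0,1],0],[[-5,0,1],0]]'

```text
clock: 11.85
position: [0.5376, -0.0052, 0.0443]
ee_rot: [0.697, 0.003, 0.717, -0.001]
contact_force: [-16.2, 1.7, -7.0]
width: -0.0004
```

```bash
python3 - <<'E'
from h import *
where(); print(manip.get_state()["contact_force"],manip.get_state()["moment"])
w=manip.get_image("wrist"); save(w,"w13",(160,150,480,360,2.5)); p=manip.get_image("scene"); save(p,"s13",(230,160,350,280,5))
E
```

```text
jig XYz [-22.  -12.2  44.3]
[-16.22079066   1.71312653  -6.9694265 ] [0.23228039 2.42460683 0.0502763 ]
```

View pics/w13.png

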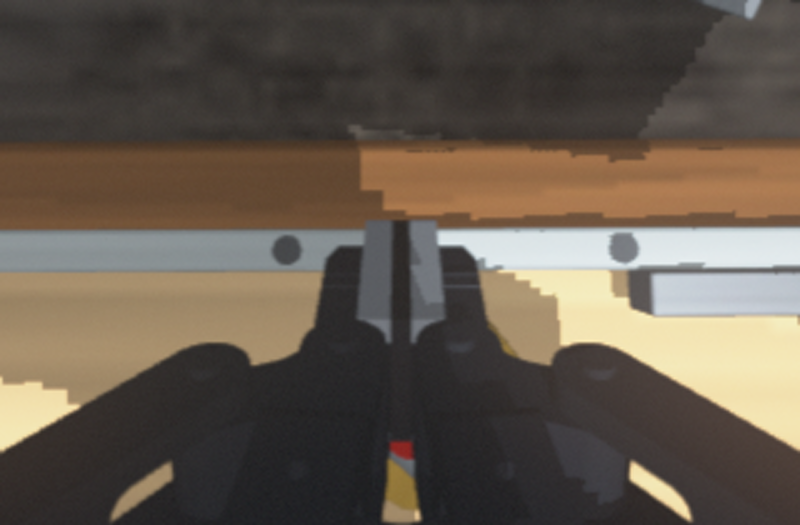

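View pics/s13.png

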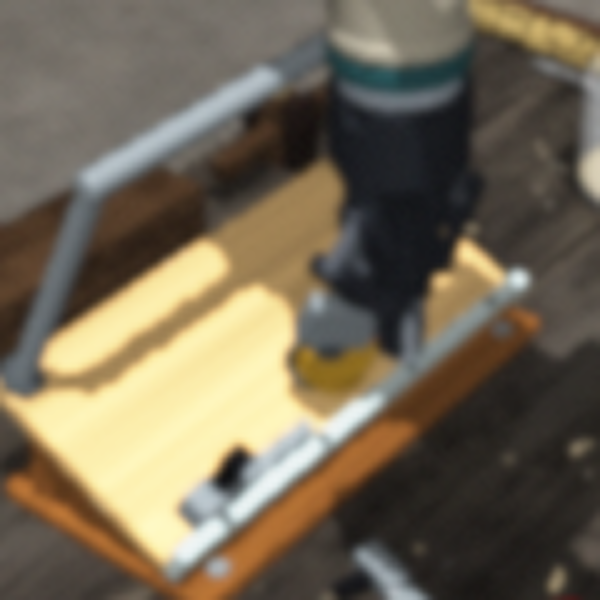

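```bash
python3 - <<'E'
from h import *
w=manip.get_image("wrist"); j=np.load("j.npy"); R=Rj(j); o=J(j,0,0,0)
for px in [(400,442),(390,458),(412,465),(388,490),(412,515),(400,515)]:
    c,d=ray(w,(px[0]/2.5+160,px[1]/2.5+150)); out=[]
    for n in (63,50,30,23,3):
        t=((n/1000)-(c-o)@R[:,2])/(d@R[:,2]); out.append(np.round((R.T@(c+t*d-o))[:2]*1000,1).tolist())
    print(px,out)
p=manip.get_image("scene")
im=[]
for a in (.8,1.1):
    draw(p,j,segs(a)[5:],"x",(270,200,320,250,8)); im.append(cv2.imread("pics/x.png"))
cv2.imwrite("pics/s14.png",np.hstack(im))
save(w,"w14",(300,310,340,360,10))
E
```

```text
(400, 442) [[25.9, -13.7], [29.1, -13.7], [33.9, -13.6], [35.7, -13.6], [40.5, -13.6]]
(390, 458) [[28.4, -15.4], [31.9, -15.5], [37.1, -15.7], [38.9, -15.8], [44.2, -16.0]]
(412, 465) [[29.6, -11.7], [33.1, -11.5], [38.5, -11.1], [40.4, -11.0], [45.8, -10.7]]
(388, 490) [[33.6, -15.7], [37.4, -15.9], [43.4, -16.1], [45.5, -16.2], [51.4, -16.5]]
(412, 515) [[37.5, -11.7], [41.8, -11.5], [48.3, -11.2], [50.5, -11.1], [57.0, -10.8]]
(400, 515) [[37.5, -13.7], [41.8, -13.7], [48.3, -13.7], [50.5, -13.6], [57.0, -13.6]]
```

View pics/s14.png

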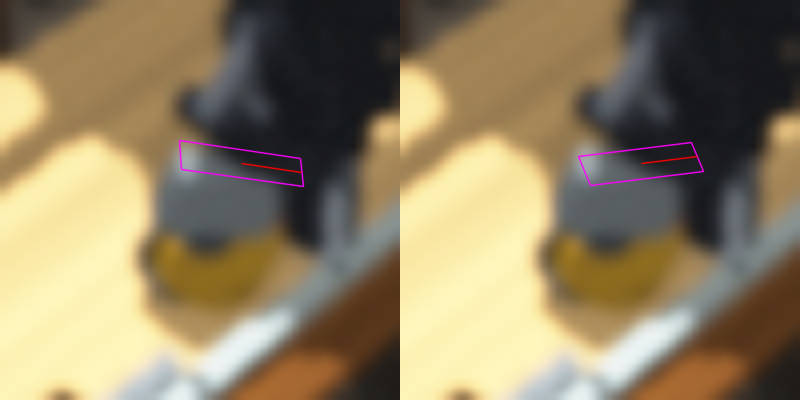

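View pics/w14.png

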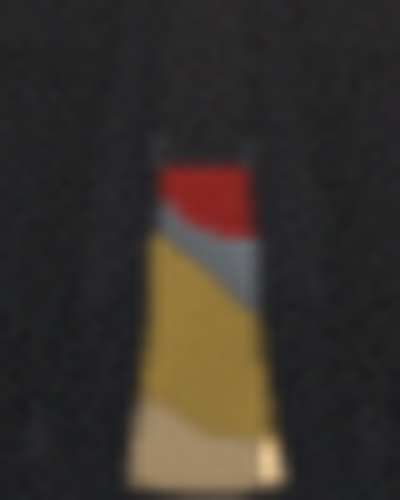

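```bash
python3 - <<'E'
from sim import run
for hy in (9,18):
  for X in (-15,-11):
    print(hy,X);run([(X,26-4*i) for i in range(0,11)],.82,hy=hy,z=68)
E
```

```text
9 -15
-15 26 0.82
-15 22 0.82
-15 18 0.82
-15 14 0.82
-15 10 0.82
-15 6 0.95
-15 2 1.19
-15 -2 1.31
-15 -6 1.38
-15 -10 1.42
-15 -14 1.43
9 -11
-11 26 0.82
-11 22 0.82
-11 18 0.82
-11 14 0.82
18 -15
-15 26 0.82
-15 22 0.82
-15 18 0.82
-15 14 1.06
-15 10 1.23
-15 6 1.33
-15 2 1.39
-15 -2 1.43
-15 -6 1.43
-15 -10 1.43
-15 -14 1.43
18 -11
-11 26 0.82
-11 22 0.82
```

Request:
step_arm --targets '[[[0,3,-5],0],[[0,6,-12],0],[[-2,16,-12],0],[[-2,28,-12],0],[[-2,36,-10],0],[[-2,36,-8],0],[[-2,36,-8],0]]'

```text
clock: 12.75
position: [0.5454, 0.0295, 0.0514]
ee_rot: [0.708, 0.002, 0.707, -0.002]
contact_force: [-0.0, 0.3, -0.2]
width: 0.0003
```

```bash
python3 - <<'E'
from h import *
where(); print(manip.get_state()["contact_force"]); go(JX(-13,28,47),np.pi/2-.005)
w=manip.get_image("wrist"); save(w,"w15",(160,150,480,360,2.5))
E
```

```text
jig XYz [-14.3  22.6  51.4]
[-0.04627188  0.31748904 -0.21090996]
pos [0.5454 0.0295 0.0514] shift [4.4 5.4 1.3] turn -0.02901450364479536
```

View pics/w15.png

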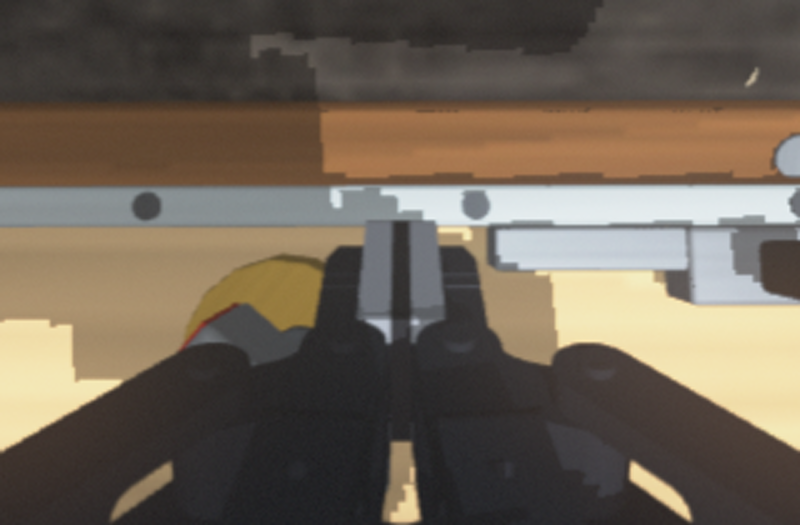

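Request:
step_arm --targets '[[[3,-2,0],0],[[3,-5,0],0],[[3,-8,0],0],[[3,-11,0],0],[[3,-14,0],0],[[3,-17,0],0],[[3,-17,0],0]]'

```text
clock: 13.5
position: [0.544, 0.0119, 0.0481]
ee_rot: [0.707, 0.003, 0.707, -0.003]
contact_force: [-0.5, 0.2, 0.4]
width: -0.0002
```

```bash
python3 - <<'E'
from h import *
where(); print(manip.get_state()["contact_force"],manip.get_state()["moment"])
w=manip.get_image("wrist"); save(w,"w16",(160,150,480,360,2.5))
E
```

```text
jig XYz [-15.7   4.9  48.1]
[-0.45608745  0.16497997  0.40447818] [ 0.07753614  0.12925481 -0.04213901]
```

View pics/w16.png

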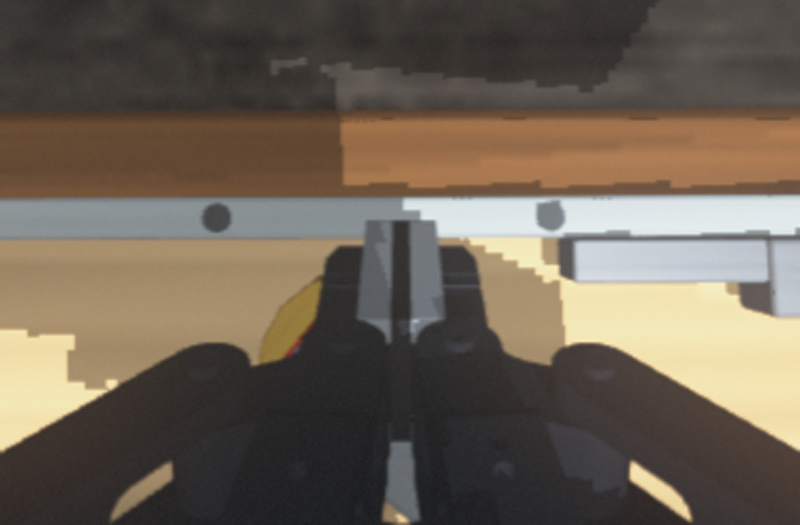

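Request:
step_arm --targets '[[[0,-3,1],0],[[0,-6,2],0],[[0,-9,2],0],[[0,-12,2],0],[[0,-15,2],0],[[0,-17,2],0],[[0,-17,2],0]]'

```text
clock: 14.25
position: [0.5406, -0.0002, 0.0466]
ee_rot: [0.703, 0.006, 0.711, -0.0]
contact_force: [-6.2, 11.6, 0.4]
width: -0.0001
```

```bash
python3 - <<'E'
from h import *
where(); print(manip.get_state()["contact_force"],manip.get_state()["moment"])
w=manip.get_image("wrist"); save(w,"w17",(160,150,480,360,2.5)); save(w,"w17z",(300,310,340,360,10))
E
```

```text
jig XYz [-19.   -7.2  46.6]
[-6.21036412 11.63383124  0.3721436 ] [1.78074915 0.99542072 0.10697322]
```

View pics/w17.png

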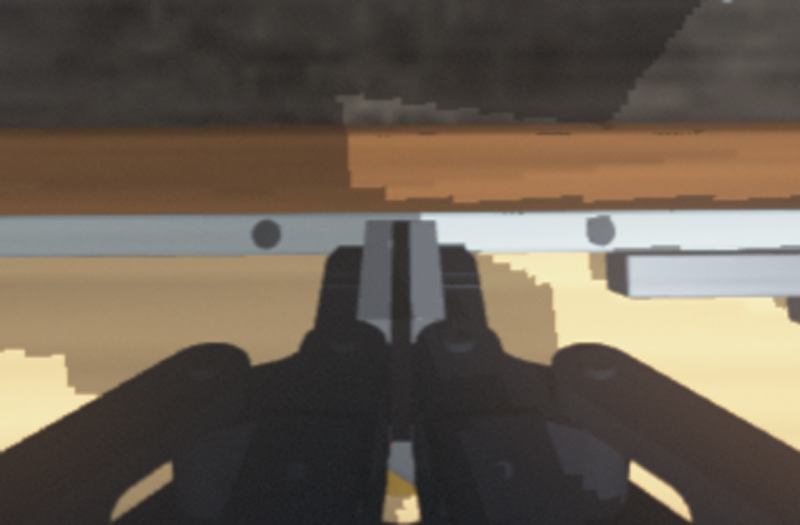

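View pics/w17z.png

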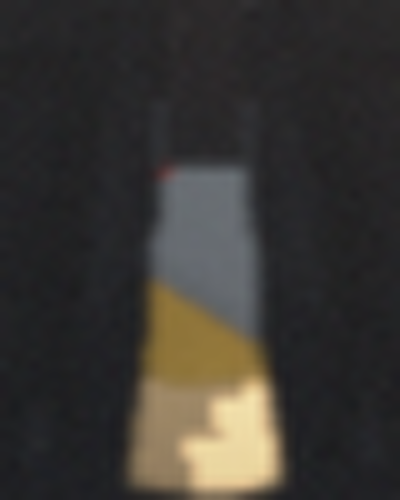

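Request:
step_arm --targets '[[[0,-2,1],0],[[0,-4,2],0],[[0,-6,3],0],[[0,-8,4],0],[[0,-9,5],0],[[0,-9,5],0]]'

```text
clock: 14.9
position: [0.5429, -0.0101, 0.0463]
ee_rot: [0.701, 0.005, 0.713, -0.0]
contact_force: [-11.6, 9.4, 2.9]
width: -0.0002
```

```bash
python3 - <<'E'
from h import *
where(); print(manip.get_state()["contact_force"],manip.get_state()["moment"])
w=manip.get_image("wrist"); save(w,"w18z",(300,310,340,360,10))
E
```

```text
jig XYz [-16.7 -17.1  46.3]
[-11.62525383   9.35122453   2.87833703] [1.31338116 1.62853194 0.09294696]
```

View pics/w18z.png

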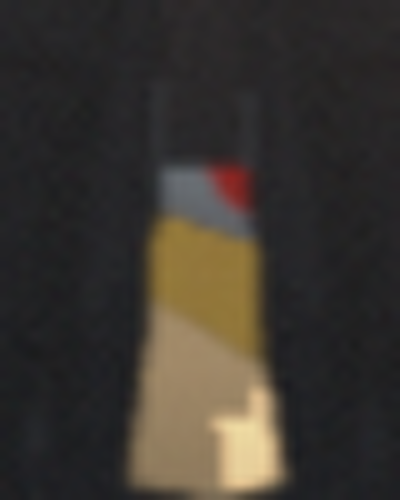

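Request:
step_arm --targets '[[[0,1,1],0],[[0,2,2],0],[[0,2,3],0],[[0,2,4],0],[[0,2,5],0],[[0,2,6],0],[[0,2,6],0]]'

```text
clock: 15.65
position: [0.5439, -0.0106, 0.0465]
ee_rot: [0.698, 0.003, 0.716, -0.001]
contact_force: [-21.3, 1.5, 13.1]
width: 0.0003
```

```bash
python3 - <<'E'
from h import *
where(); print(manip.get_state()["contact_force"],manip.get_state()["moment"])
w=manip.get_image("wrist"); save(w,"w19z",(300,310,340,360,10)); p=manip.get_image("scene"); save(p,"s19",(230,160,350,280,5))
E
```

```text
jig XYz [-15.7 -17.5  46.5]
[-21.31883245   1.5154978   13.06916297] [0.16941789 3.00279243 0.09324871]
```

View pics/w19z.png

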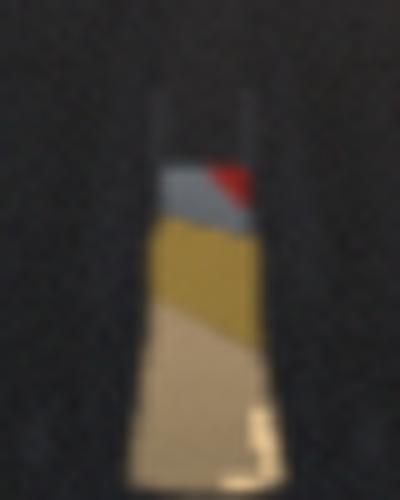

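View pics/s19.png

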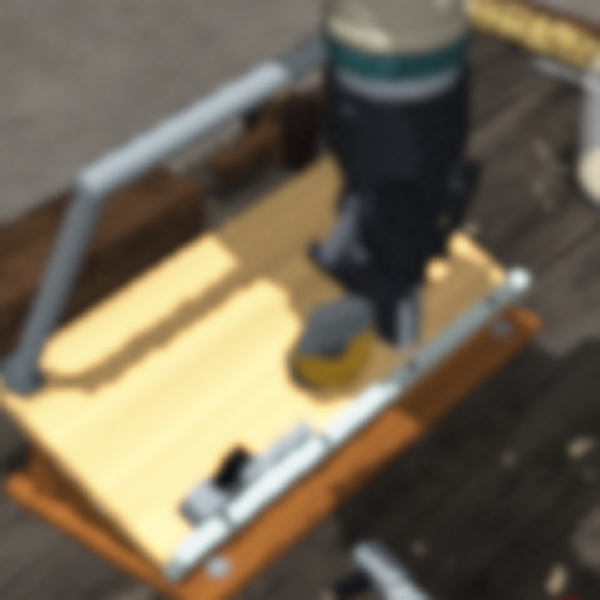

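Request:
step_arm --targets '[[[-2,0,0],0],[[-4,0,1],0],[[-5,0,2],0],[[-5,0,3],0],[[-6,0,4],0],[[-6,0,4],0]]'

```text
clock: 16.35
position: [0.5482, -0.0125, 0.0497]
ee_rot: [0.698, 0.001, 0.716, -0.002]
contact_force: [-15.3, -3.7, -5.7]
width: 0.0001
```

```bash
python3 - <<'E'
from h import *
where(); print(manip.get_state()["contact_force"],manip.get_state()["moment"])
w=manip.get_image("wrist"); save(w,"w20z",(300,310,340,360,10)); save(w,"w20",(160,150,480,360,2.5))
j=np.load("j.npy"); R=Rj(j); o=J(j,0,0,0)
for px in [(315,330),(325,330)]:
    c,d=ray(w,px); n=63; t=((n/1000)-(c-o)@R[:,2])/(d@R[:,2]); print(px,np.round((R.T@(c+t*d-o))*1000,1))
E
```

```text
jig XYz [-11.4 -19.5  49.7]
[-15.26556125  -3.67852679  -5.70242327] [-6.71417376e-01  2.38048658e+00  1.95988561e-03]
(315, 330) [ 39.1 -22.8  63. ]
(325, 330) [ 39.1 -18.5  63. ]
```

View pics/w20z.png

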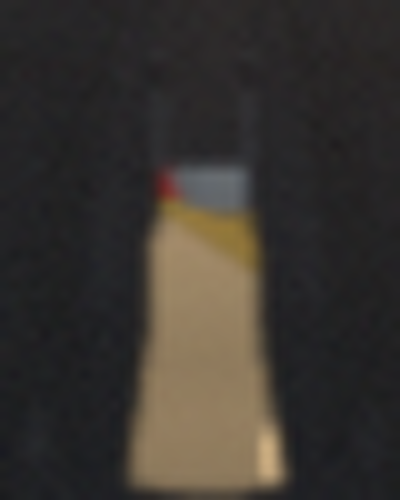

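View pics/w20.png

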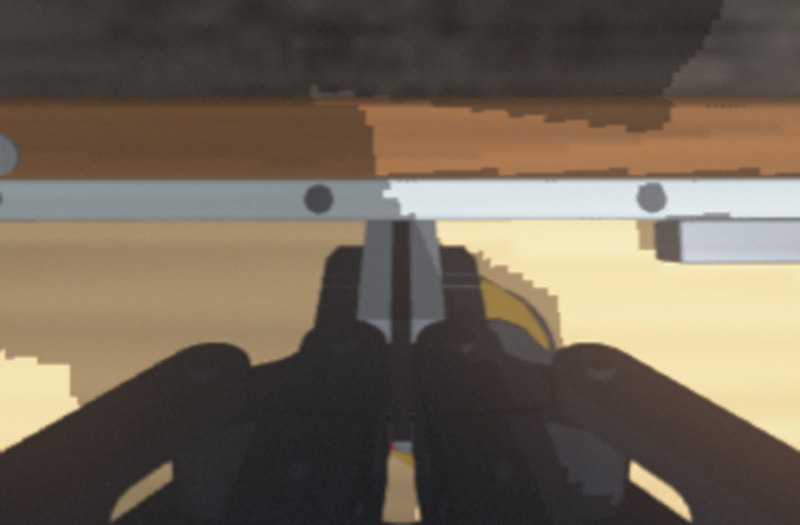

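Request:
step_arm --targets '[[[0,0,-10],0],[[0,0,-20],0],[[-20,0,-30],0],[[-50,0,-30],0],[[-90,0,-30],0],[[-130,30,-30],0],[[-170,60,-30],0],[[-170,60,-30],0]]'

```text
clock: 17.2
position: [0.5358, 0.0512, 0.2313]
ee_rot: [0.713, 0.002, 0.701, -0.001]
contact_force: [0.4, -0.4, 0.5]
width: -0.0001
```

```bash
python3 - <<'E'
from h import *
where(); print(manip.get_state()["contact_force"])
w=manip.get_image("wrist"); save(w,"w21"); j=np.load("j.npy"); draw(w,j,segs(1.55,87),"w21f",(180,170,460,340,2.8))
E
```

```text
jig XYz [-24.   44.2 231.3]
[ 0.44310155 -0.4037639   0.47334461]
```

View pics/w21.png

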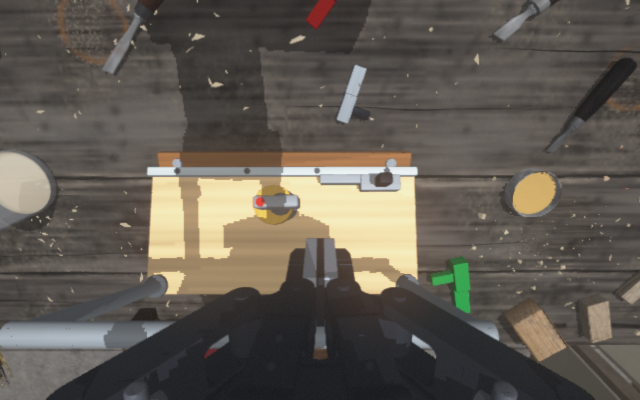

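View pics/w21f.png

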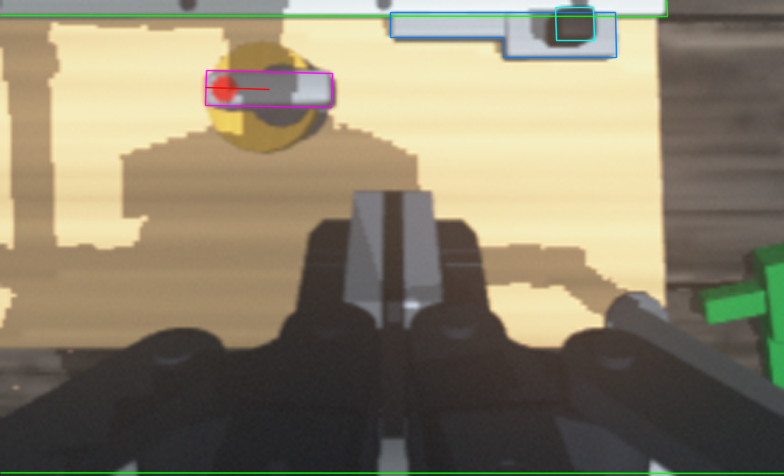

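```bash
python3 - <<'E'
from h import *
where(); go(JX(-16,146,120),np.pi/2-.005);go(JX(-16,146,42))
E
```

```text
jig XYz [-25.8  42.6 228.2]
pos [0.5341 0.0496 0.2282] shift [108.3 103.4   8.8] turn 0.06002219297295256
pos [0.5341 0.0496 0.2282] shift [186.3 103.5   8. ] turn None
```

Request:
step_arm --targets '[[[0,26,2],0],[[10,52,4],0],[[30,78,8],0],[[55,104,8],0],[[80,104,8],0],[[100,104,8],0],[[108,104,8],0],[[108,104,8],0],[[108,104,8],0]]'

```text
clock: 18.15
position: [0.5407, 0.1518, 0.1165]
ee_rot: [0.707, 0.003, 0.707, -0.003]
contact_force: [-0.3, 0.2, 0.3]
width: -0.0002
```

```bash
python3 - <<'E'
from h import *
where(); print(manip.get_state()["contact_force"]); go(JX(-16,146,42),np.pi/2-.005)
w=manip.get_image("wrist"); save(w,"w22")
E
```

```text
jig XYz [-19.6 144.8 116.5]
[-0.32513101  0.24467763  0.27522664]
pos [0.5407 0.1518 0.1165] shift [74.5  1.2  3.5] turn -0.13115589473755745
```

View pics/w22.png

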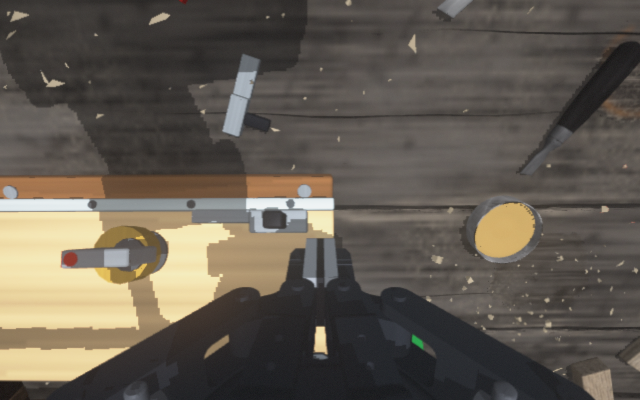

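Request:
step_arm --targets '[[[25,1,2],0],[[50,1,3],0],[[65,1,3],0],[[74,1,3],0],[[74,1,3],0]]'

```text
clock: 18.7
position: [0.5431, 0.1529, 0.0418]
ee_rot: [0.707, 0.002, 0.707, -0.003]
contact_force: [-0.5, 0.6, -0.7]
width: 0.0002
```

```bash
python3 - <<'E'
from h import *
where(); print(manip.get_state()["contact_force"])
w=manip.get_image("wrist"); save(w,"w23",(100,150,420,360,2.5)); p=manip.get_image("scene"); save(p,"s23",(230,160,350,280,5))
E
```

```text
jig XYz [-17.3 146.   41.8]
[-0.49977736  0.57705923 -0.69752859]
```

View pics/w23.png

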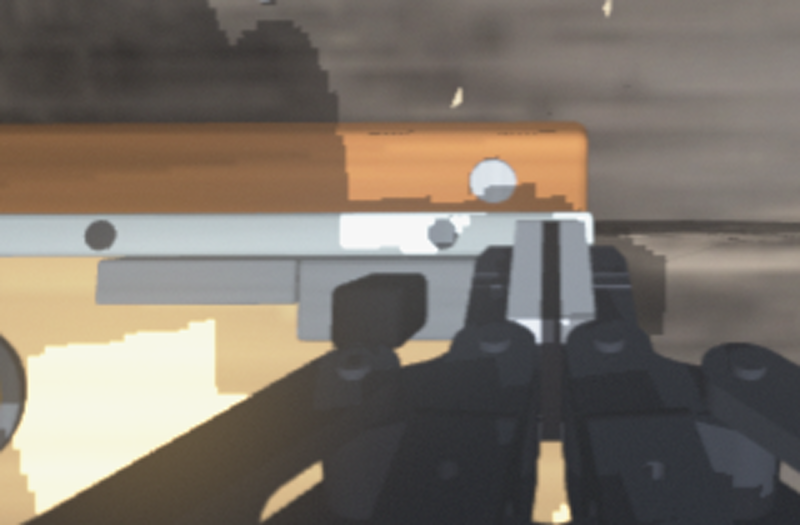

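View pics/s23.png

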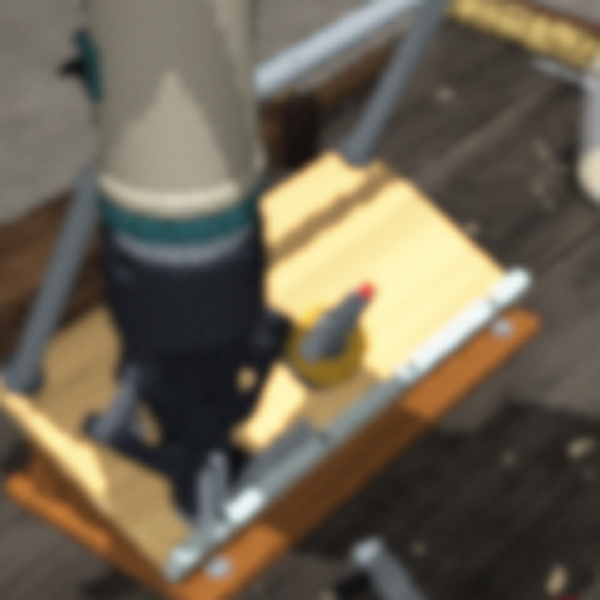

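Request:
step_arm --targets '[[[0,-4,0],0],[[0,-7,0],0],[[0,-10,0],0],[[0,-13,0],0],[[0,-16,0],0],[[0,-20,0],0],[[0,-24,0],0],[[0,-28,0],0],[[0,-32,0],0],[[0,-36,0],0],[[0,-40,0],0]]'

```text
clock: 19.9
position: [0.5429, 0.1129, 0.0421]
ee_rot: [0.707, 0.002, 0.707, -0.002]
contact_force: [1.0, 2.0, 1.2]
width: 0.0002
```

```bash
python3 - <<'E'
from h import *
where(); print(manip.get_state()["contact_force"])
w=manip.get_image("wrist"); save(w,"w24",(60,150,380,360,2.5))
E
```

```text
jig XYz [-17.2 105.9  42.1]
[0.9629213  2.02589484 1.24152117]
```

View pics/w24.png

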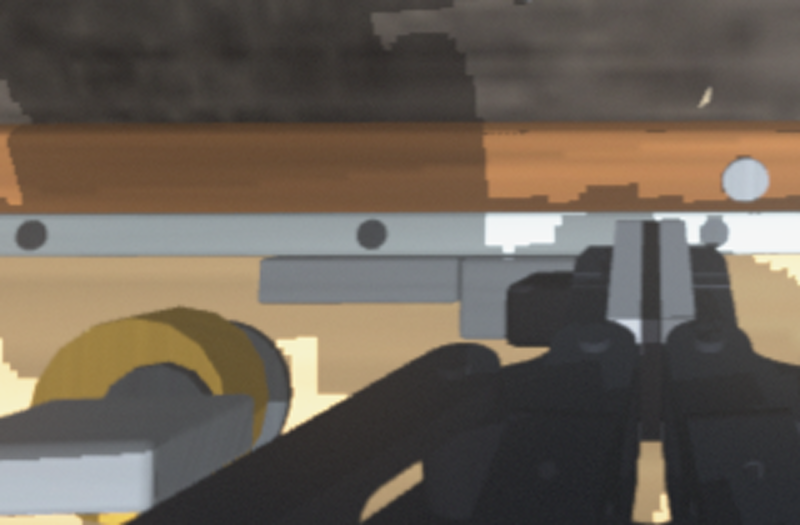

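Request:
step_arm --targets '[[[0,-4,-1],0],[[0,-8,-2],0],[[0,-12,-3],0],[[0,-16,-3],0],[[0,-20,-3],0],[[0,-24,-3],0],[[0,-28,-3],0],[[0,-31,-3],0],[[0,-34,-3],0]]'

```text
clock: 20.85
position: [0.5397, 0.0789, 0.0421]
ee_rot: [0.707, 0.002, 0.707, -0.002]
contact_force: [0.7, 0.8, 0.0]
width: -0.0003
```

```bash
python3 - <<'E'
from h import *
where(); print(manip.get_state()["contact_force"])
w=manip.get_image("wrist"); save(w,"w25",(60,150,380,360,2.5)); p=manip.get_image("scene"); save(p,"s25",(230,160,350,280,5))
j=np.load("j.npy"); draw(w,j,segs(1.55,25),"w25f",(60,150,380,360,2.5))
E
```

```text
jig XYz [-20.3  71.9  42.1]
[0.66621951 0.80306486 0.03170685]
```

View pics/w25f.png

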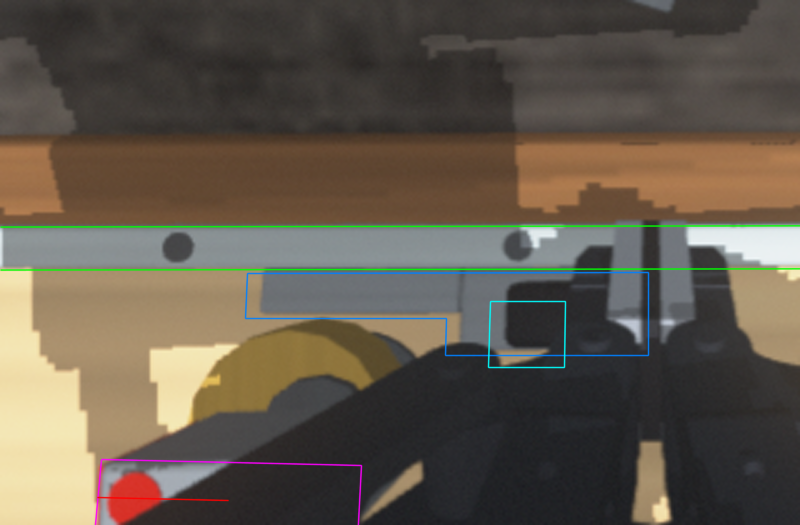

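View pics/s25.png

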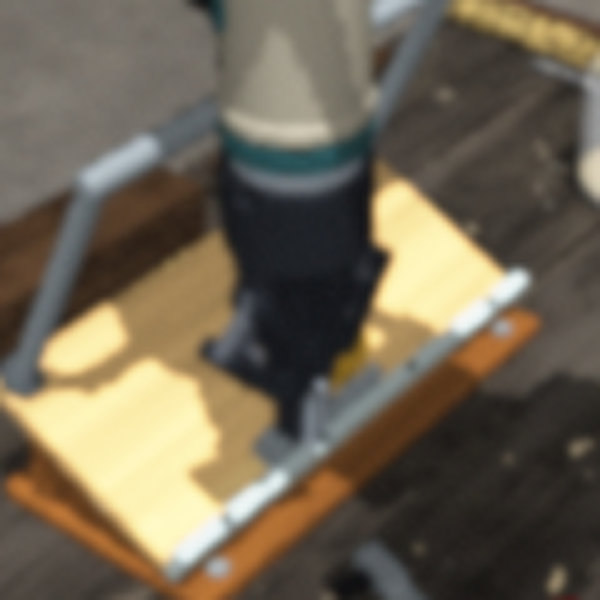

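Request:
step_arm --targets '[[[0,-3,0],0],[[0,-6,0],0],[[0,-9,0],0],[[0,-12,0],0],[[0,-14,0],0],[[0,-15,0],0],[[0,-16,0],0]]'

```text
clock: 21.65
position: [0.5396, 0.0631, 0.0421]
ee_rot: [0.707, 0.002, 0.707, -0.002]
contact_force: [0.2, 1.1, 0.5]
width: 0.0001
```

```bash
python3 - <<'E'
from h import *
where(); print(manip.get_state()["contact_force"])
w=manip.get_image("wrist"); j=np.load("j.npy"); draw(w,j,segs(1.55,12.4),"w26f",(60,150,380,360,2.5))
E
```

```text
jig XYz [-20.3  56.1  42.1]
[0.19618976 1.07445547 0.51321118]
```

View pics/w26f.png

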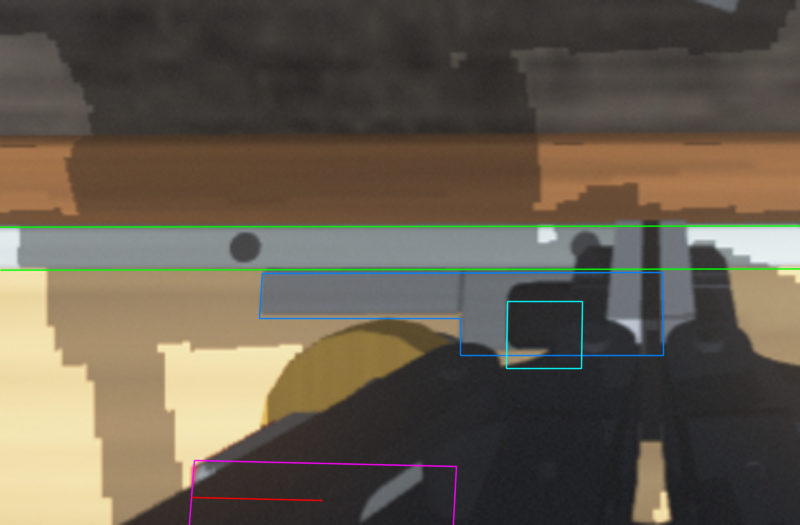

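Request:
step_arm --targets '[[[0,-1,0],0],[[0,-2,0],0],[[0,-3,0],0],[[0,-4,0],0],[[0,-4,0],0]]'

```text
clock: 22.2
position: [0.5395, 0.059, 0.0421]
ee_rot: [0.707, 0.002, 0.707, -0.002]
contact_force: [-0.6, 1.5, 0.2]
width: -0.0001
```

Request:
step_arm --targets '[[[0,-1,0],0],[[0,-1,0],0]]'

```text
clock: 22.4
position: [0.5396, 0.058, 0.0421]
ee_rot: [0.707, 0.002, 0.707, -0.002]
contact_force: [-0.8, 0.8, 0.9]
width: -0.0006
```

Request:
step_arm --targets '[[[0,-0.5,0],0],[[0,-1,0],0],[[0,-1,0],0]]'

```text
clock: 22.7
position: [0.5395, 0.0572, 0.0421]
ee_rot: [0.707, 0.002, 0.707, -0.002]
contact_force: [-0.2, 1.9, 0.0]
width: 0.0001
```

```bash
python3 - <<'E'
from h import *
where(); print(manip.get_state()["contact_force"])
w=manip.get_image("wrist"); j=np.load("j.npy"); draw(w,j,segs(1.55,6.5),"w27f",(60,150,380,360,2.5)); 
E
```

```text
jig XYz [-20.4  50.3  42.1]
[-0.20944497  1.89866225  0.00239732]
```

View pics/w27f.png

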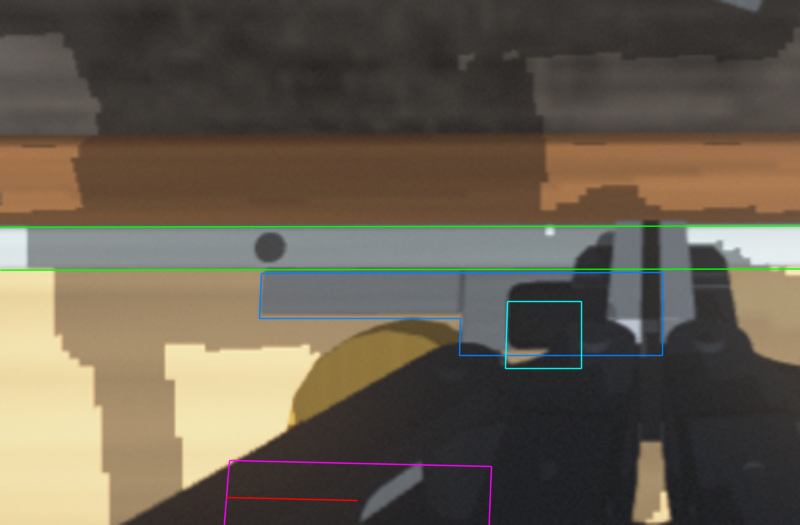

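Request:
step_arm --targets '[[[0,-0.5,0],0],[[0,-1,0],0],[[0,-1,0],0]]'

```text
clock: 23.05
position: [0.5395, 0.0565, 0.0422]
ee_rot: [0.707, 0.003, 0.707, -0.002]
contact_force: [-0.1, 2.9, 1.8]
width: 0.0001
```

Request:
step_arm --targets '[[[0,-0.5,0],0],[[0,-1,0],0],[[0,-1,0],0]]'

```text
clock: 23.35
position: [0.5395, 0.056, 0.0423]
ee_rot: [0.707, 0.003, 0.707, -0.002]
contact_force: [-0.2, 5.7, 3.2]
width: -0.0001
```

Request:
step_arm --targets '[[[0,3,0],0],[[0,8,0],0],[[0,15,0],0],[[-20,15,-5],0],[[-50,15,-15],0],[[-90,15,-30],0],[[-130,15,-50],0],[[-170,15,-60],0],[[-170,15,-60],0]]'

```text
clock: 24.25
position: [0.4818, 0.0707, 0.2178]
ee_rot: [0.711, 0.002, 0.703, -0.002]
contact_force: [-0.6, -1.0, 0.8]
width: 0.0001
```

```bash
python3 - <<'E'
from h import *
where(); s=manip.get_state(); print(s["contact_force"],s["clock"])
w=manip.get_image("wrist"); save(w,"w28"); j=np.load("j.npy"); draw(w,j,segs(1.55,6.5),"w28f",(200,150,440,290,3.3))
E
```

```text
jig XYz [-78.2  63.5 217.8]
[-0.59384298 -1.00968083  0.80861241] 24.25
```

View pics/w28.png

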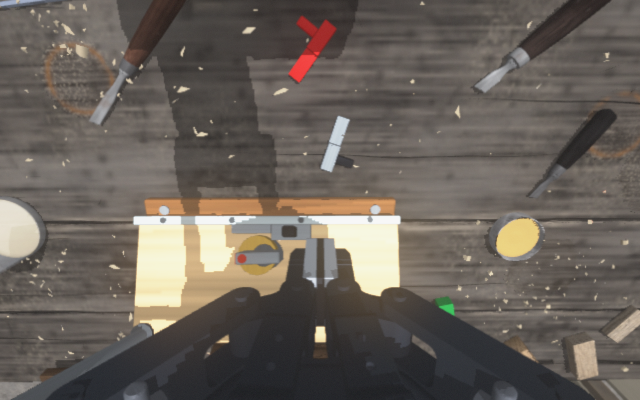

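View pics/w28f.png

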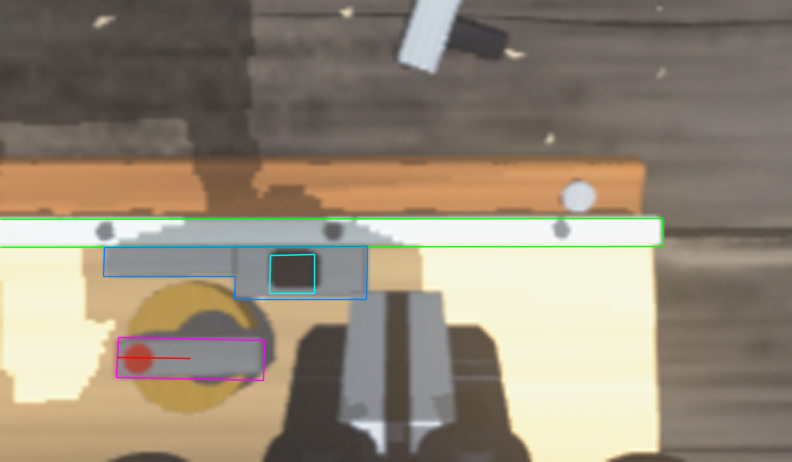

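Request:
step_arm --targets '[[[0,0,0],0],[[0,0,0],0],[[0,0,0],0],[[0,0,0],0]]'

```text
clock: 24.7
position: [0.4793, 0.0705, 0.2109]
ee_rot: [0.706, 0.002, 0.708, -0.002]
contact_force: [-0.5, -1.0, -0.2]
width: -0.0002
```

```bash
python3 -c "
from rig import manip
print(manip.get_state()['contact_force']); print(manip.sign_off())"
```

```text
[-0.53805596 -1.01152949 -0.15256634]
the job is handed in; nothing more can be done
None
```

The eccentric is set and the gauge lies with its step against the brass. I handed the job in at about 25 s; the hand-in gives no verdict.

**Eccentric:** the arm's moves only turn the tool about its own pointing axis, so it could not tilt 25 degrees to grip the handle. I pushed the handle round with the closed fingers instead. The last wrist picture, with the model drawn over it, shows it at about 1.55 rad, a gap of about 11.8 mm.

**Gauge:** I pushed it along the fence by its tab until the wrist force rose to about 6 N at the step, then backed off. The same picture shows it flush in the corner, its tongue under the brass and its step at jig y of about 6.5 mm.

**Robot and surroundings:** the arm stood clear with a wrist force of about 1 N. I never went near the glass or the tin. Their positions were not measured again; the last picture shows the tin, and the glass only partly.

**What went wrong or disagreed:**
- **Missed push:** the first push passed over the handle, and the second rode on top of it.
- **Finger length:** when shut, the fingers ended about 22 mm short of the stated TCP in both the wrist and scene pictures. I allowed for that from then on.
- **Stalled push:** one push along x stalled at about 25 N, before I approached it from another place.
- **Scene camera:** it put the jig about 3 pixels off the wrist camera's fit, so I worked from the wrist camera.

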